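# Check a plate with the comparator, then slide it out to the scriber and hold it

## Robot

A 6-joint arm with a two-finger parallel gripper is mounted at the origin on the work surface. World frame = base frame: x ahead of the robot, y to its left, z up, the work surface at z = 0. Lengths are in m, angles in degrees, forces in N, time in s.
With the tool pointing down it reaches from about 0.35 to 0.875 m from the base axis. Payload 4.2 kg.
Tool frame: the origin (TCP) lies midway between the tips of the shut fingers; the grasp point (between the pads) lies 19 mm behind it (hold_point_z is the z of the grasp point in the tool frame, in m); z points along the fingers, y is the direction in which the jaws open and shut (so a half turn about z gives the same grasp; the last joint's range is limited). The gripper opens to 87 mm and grips with 3 to 60 N. Pads are 19 mm wide; open, the fingers measure 117 mm over their backs; the gripper's body (75 mm by 190 mm) begins 51 mm behind the grasp point.
Start: joints at [80.306, 22.042, 0.453, 0, -68.411, -14.817], TCP at [0.259, 0.569, 0.199] pointing down, gripper open.
Joint ranges: [-179.83, 179.83], [-69.29, 118.12], [-61.27, 80.66], [-181.25, 117.63], [-171.15, -9.14], [-177.46, 177.46]. Speed limits (degrees/s): [159.86, 159.86, 180, 180, 180, 180].

## Interface

Orientations are given as a 3x3 rotation matrix whose columns are the frame's x, y, z axes.
In Python, from station import * gives the robot as it stands. The module is installed in compiled form; this text tells all that it offers.
- The arm moves only by the tool jog_arm, never from a script. Its argument "moves" is a list of rows, each a list of 7 numbers: the closure, from -1 (fully open) to 1 (shut), then the shift along the tool's x, y, z in m, then the turn, a rotation vector about the tool's x, y, z in rad. In form: [[gripper, x, y, z, wx, wy, wz], ...]. A call has exactly 10 rows; each row is the pose to reach, as a shift and turn from the pose commanded when the call began, along the tool's axes at that moment; what a row does not reach only later rows make up. A row lasts 1/12 s, in which the tool goes at most 41.7 mm and 7.16 degrees, less where a joint would pass 70% of its speed; a pose out of reach is approached as far as the arm can. A call with a gripper value outside its range is refused whole. The fingers move at their own pace and stop on an object; the grip force is fixed at half the most. Time passes only in rows, so rows that repeat a pose let the fingers close, or fill a call up. It gives the time, the measured TCP pose, the force and the opening at its end, in the units of the state.
- sense(): the state, without advancing time (a new reading comes with each control period).
- capture(name): name is "side" or "top"; returns a dict with "frame" (480x640x3 uint8, red, green, blue), "fov_y" (degrees; the focal length in pixels is half the picture's height over the tangent of half this angle, whatever the lens; pixels are square), "cx", "cy" (the principal point, pixels), "k1" (the pictures are not rectified: a ray, as slopes to the right and down, at radius r is drawn at 1 + k1 r^2 times it, then the intrinsics apply), "world_from_camera" (4x4, takes a point from camera to world coordinates). Camera axes: x right, y down, z forward; pixel columns grow to the right and rows downward; lengths in m; the calibration is good to about 2 mm. A picture is of the moment at which its call begins. There is no depth.
- finish_job(): hands the job in, once; it reports no verdict.
The state is a dict: "time_s": time; "joints": joint angles; "joint_velocities": joint speeds; "effort": joint torques, N m; "tcp_pos": TCP position; "ee_rot": TCP orientation; "wrist_force": force on the tool from outside, world axes, zero at the start; "moment": the same for the moment, N m; "gripper_width": opening from 0.0 (shut) to 1.0 (fully open).
Only numpy, scipy, OpenCV 4.12 (cv2) and the standard library are available. Lean on these libraries where they do the work, as an engineer would, in place of code of your own. Each camera call takes 0.05 s, during which the arm holds its last target.

## Task

Check the long aluminium plate on the narrow rest: swing the comparator's arrest lever fully over, away from the plate, so that the hinged beam comes down and its feeler settles on the plate, and once it has settled swing the lever fully back so that the feeler is lifted clear, all before the plate is moved. Then slide the plate lengthways outward along the rest, flat on it and straight, until its leading end is level with the needle of the scribing gauge; by then it overhangs so far that it would tip, so keep hold of it and finish still holding it there, with the comparator arrested. Do not lift or tip the plate off the rest, do not push it against the scribing gauge, and leave the other things on the bench alone.

Things in the scene. Friction and masses are not known exactly. Their poses are not given: they have to be found in the camera images.
- rest: Fixed narrow dark steel rest under the plate: 240 mm long, 36 mm wide, top 70 mm above the bench, on a foot 260 x 90 x 12 mm. Origin: on the bench under its middle. x runs lengthways and points outward (the plate is slid over its x = +120 mm end); y points to the comparator's side, away from the robot; z up. The comparator and its lever are fixed to it.
- plate_center (a point): Centre of the loose aluminium plate (320 x 50 x 10 mm, about 0.4 kg), 75 mm above the bench. x: lengthways, leading (outward) end at +160 mm, tail at -160 mm; z up. It is 7 mm wider than the rest on each side, so fingers can take its long edges from above and slide along beside the rest. It overhangs outward 30 to 70 mm at the start, 180 to 205 mm at the mark.
- plate_end (a point): Middle of the plate's leading (outward) end face, half-way up; axes as the plate's.
- plate: The same plate: origin at the centre of its underside.
- gauge: Fixed scribing gauge that shows how far out the plate must come: a round 60 mm foot, an upright 10 mm post 135 mm high, and a level steel needle. It stands beyond the rest's outward end, on the comparator's side. Origin: on the bench under the post; axes parallel to the rest's.
- gauge_tip (a point): Tip of the gauge's needle, 75 mm above the bench; the needle (6 mm thick) points square to the rest at the plate's path (towards the rest's -y) and ends 15 mm short of the plate's long edge. The plate's leading end face must come level with it, measured along the plate.
- lever (a joint): Arrest lever, rad: 0 = fully back, leaning 0.6 rad towards the plate and robot (rest's -y), beam arrested; 1.2 = fully over, leaning 0.6 rad to +y, beam released. Firm stops at both ends. Pivot axis along the rest's x through (130, 60, 80) mm in the rest's frame; upright stem 8 mm thick, 75 mm long, 16 mm ball on its end. It stays where left; about 2 N at the ball moves it.
- lever_tip (a point): Centre of the ball at the end of the arrest lever: in the rest's frame (130, 18, 142) mm when fully back, (130, 102, 142) mm when fully over; midway it rises to 155 mm. Push it at or just below the ball with the tips of shut fingers, keeping the wider part of the gripper above the ball.
- beam (a joint): Hinged comparator beam, rad: 0 = arrested, its feeler 8 mm above the plate; about 0.075 = released, feeler resting on the plate by its own weight (it settles so once the lever is past about 0.8). The lever's cam lifts it again.
- beam_hinge (a point): Hinge of the comparator beam, at (105, 105, 103) mm in the rest's frame. The aluminium beam, 16 mm wide and 10 mm thick, runs from here across the plate, parallel to the rest's y, from y = +147 to -8 mm, its top 108 mm above the bench. Bearing posts (up to 107 mm) stand at y = 105 and 60 mm.
- feeler (a point): Lowest point of the feeler under the beam's end, above the middle line of the plate, at x = +105 mm on the rest.
- offcut: Loose steel flat offcut 70 x 30 x 12 mm beside the rest on the comparator's side; leave alone.
- section: Loose short piece of dark rectangular tube 60 x 40 x 30 mm high, between comparator and gauge; leave alone.
- screwdriver: Loose screwdriver with a blue handle lying beside the plate's path on the robot's side; leave alone.
- tin: Loose paint tin, 84 mm across, 115 mm high, farther back on the bench; leave alone.
- cup: Loose steel cup, 76 mm across, 120 mm high, on the right; leave alone.
- hammer: Loose hammer lying on the left, beyond the tail of the plate; leave alone.
- bearing: Loose steel bearing ring, 52 mm across, 16 mm high, near the robot on the right; leave alone.
There are look-alikes about, which are no part of the job. What is shaped like the gauge but blue or orange is not meant.

How it is judged:
By the outcome, as a careful person would: the job done as asked, in the order asked, and still so for the second after the job is handed in, while the arm keeps its last pose, push and grip.
It also fails if it takes over 67 s, if anything falls off the work surface, if the arm or the gripper's body presses on something with over 40 N, if the wrist force passes 120 N, or if a joint passes its speed limit or range.

## Working session

There is one attempt and no reset: what is moved stays moved. The work goes in short steps, Python scripts to look and compute and a tool call to move; the robot and the scene stay as the last step left them, time stands still between calls to the robot, and variables do not carry over. Pictures are saved under pics/ and viewed, and the job is handed in when it is done.

Besides the shell and the picture viewer there is one more tool, called after "Emit:" as a command line: name --pt "numbers of a row" for each row, then --argument value for the rest. jog_arm: Moves the arm, as the interface text tells. Its arguments: {"type":"object","properties":{"moves":{"type":"array"}},"required":["moves"]}

```bash
mkdir -p pics; python3 - <<'E'
from station import *
import cv2,json,pickle
for n in("side","top"):
    d=capture(n); cv2.imwrite(f"pics/{n}0.png",d["frame"][:,:,::-1]); pickle.dump(d,open(n+"0.pkl","wb"))
    print(n,{k:v for k,v in d.items() if k!="frame"})
s=sense();print(s)
E
```

```text
side {'fov_y': 47.101068110287514, 'cx': 322.01021729391965, 'cy': 238.25010717574213, 'k1': 0.020116490791500106, 'world_from_camera': array([[ 0.7139823 , -0.42236564,  0.55842327, -0.13487911],
       [-0.70006031, -0.41692878,  0.57972921, -0.66811636],
       [-0.01203497, -0.80484636, -0.59336119,  0.80625589],
       [ 0.        ,  0.        ,  0.        ,  1.        ]])}
top {'fov_y': 42.0283932442002, 'cx': 315.55519160544407, 'cy': 234.0483836010027, 'k1': 0.003948114144885596, 'world_from_camera': array([[-0.00302775, -0.99806594,  0.06209031,  0.43387307],
       [-0.99998507,  0.0027394 , -0.00472872,  0.01075439],
       [ 0.00454948, -0.0621037 , -0.99805933,  1.5418472 ],
       [ 0.        ,  0.        ,  0.        ,  1.        ]])}
{'time_s': 0.1, 'joints': array([ 8.03064042e+01,  2.20868133e+01,  3.88789348e-01, -2.65395803e-02,
       -6.84109376e+01, -1.48176399e+01]), 'joint_velocities': array([ 0.00410737, -0.14427864,  0.09092482,  0.08566075, -0.01668669,
        0.04820621]), 'effort': array([ 3.69696670e-05, -3.91691279e+01,  1.87936825e+01,  4.23201397e+00,
        1.34361113e-02, -7.22034997e-05]), 'tcp_pos': array([0.25902311, 0.56816468, 0.19776911]), 'ee_rot': array([[ 9.09809067e-01, -4.15026394e-01, -7.44764943e-04],
       [-4.15027056e-01, -9.09807285e-01, -1.80202523e-03],
       [ 7.02954622e-05,  1.94859650e-03, -9.99998099e-01]]), 'wrist_force': array([0.44029282, 0.43348165, 0.43887964]), 'moment': array([ 0.03472446,  0.03209013, -0.00293809]), 'gripper_width': 1.0054219305890184}
```

View pics/side0.png

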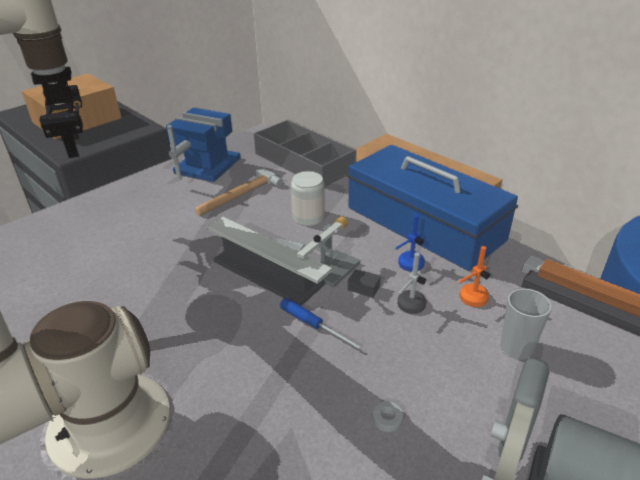

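View pics/top0.png

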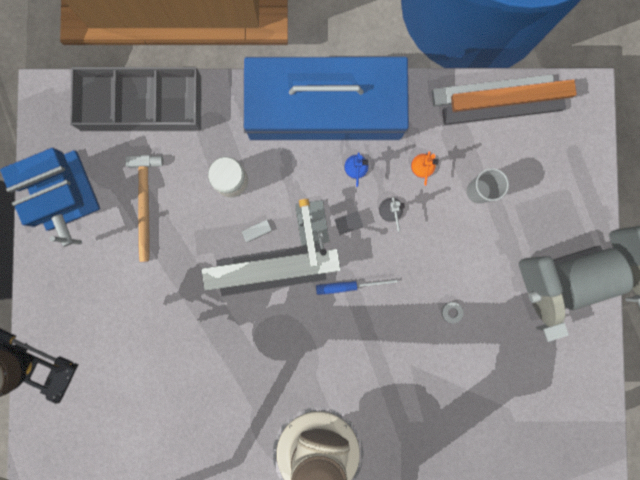

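The gray gauge stands at about (392,209) in top, and the plate runs from (203,277) to (338,262). I'll enlarge both views.

```bash
python3 - <<'E'
import cv2
t=cv2.imread("pics/top0.png"); s=cv2.imread("pics/side0.png")
cv2.imwrite("pics/t1.png",cv2.resize(t[190:310,270:430],None,fx=5,fy=5,interpolation=cv2.INTER_CUBIC))
cv2.imwrite("pics/t2.png",cv2.resize(t[190:310,190:350],None,fx=5,fy=5,interpolation=cv2.INTER_CUBIC))
cv2.imwrite("pics/s1.png",cv2.resize(s[210:330,290:450],None,fx=5,fy=5,interpolation=cv2.INTER_CUBIC))
cv2.imwrite("pics/s2.png",cv2.resize(s[200:320,195:355],None,fx=5,fy=5,interpolation=cv2.INTER_CUBIC))
E
```

```text
(no output)
```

View pics/t1.png

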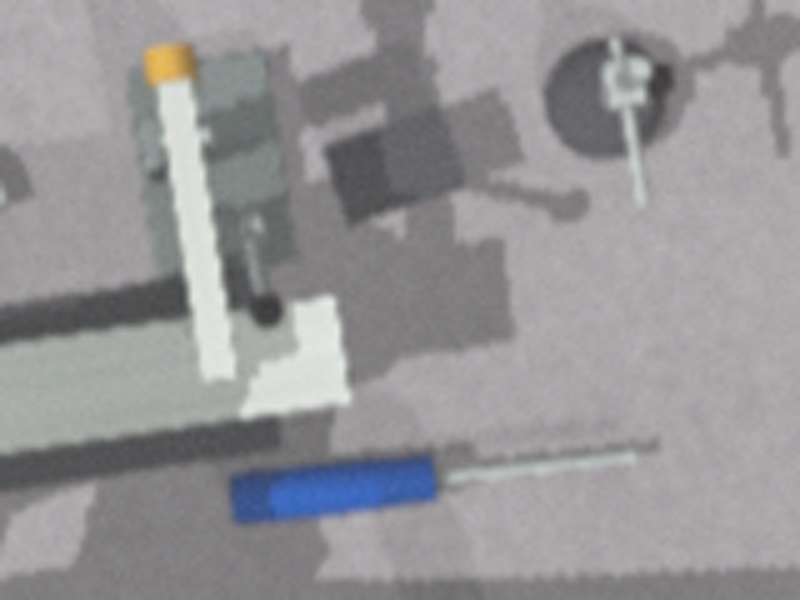

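View pics/t2.png

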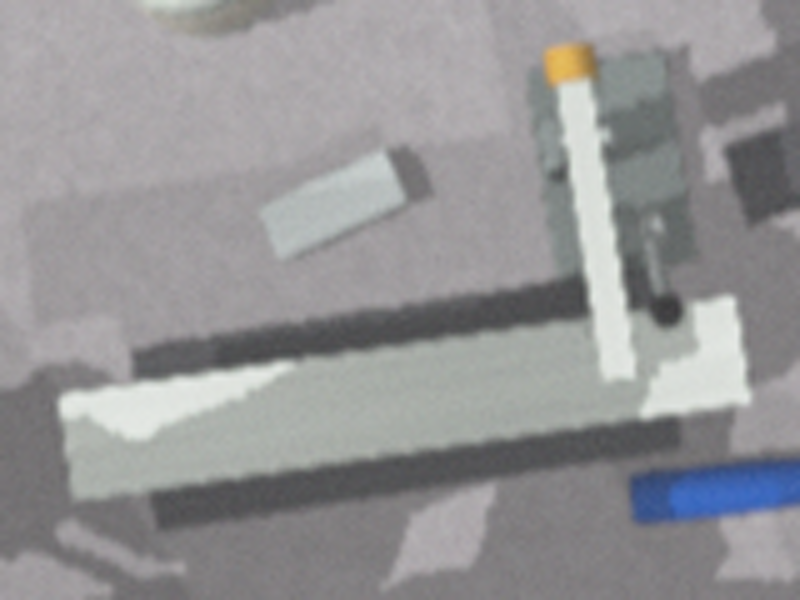

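View pics/s1.png

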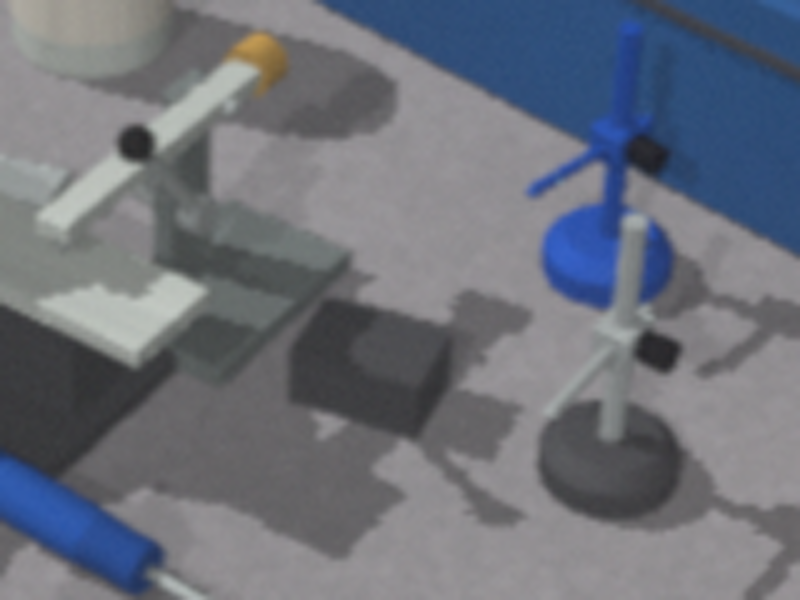

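View pics/s2.png

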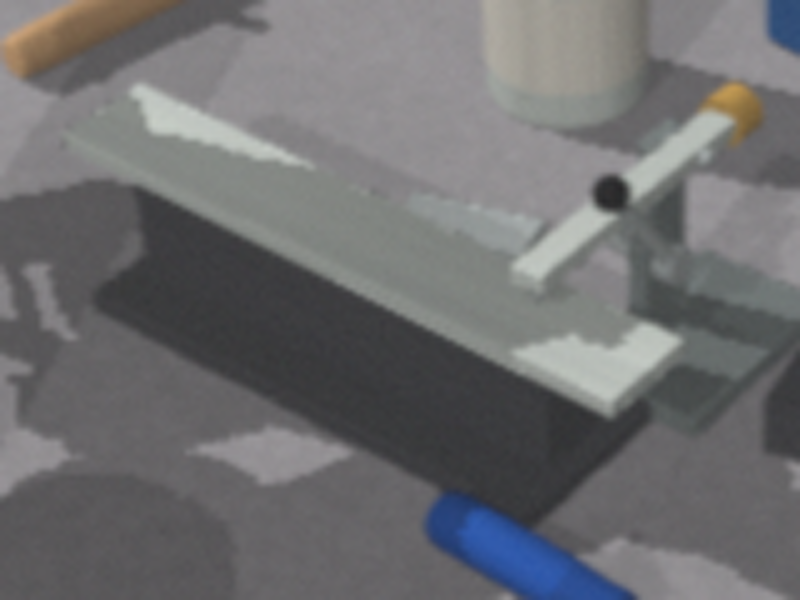

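```bash
cat > h.py <<'E'
import numpy as np,cv2,pickle
def K(d):
    f=240/np.tan(np.radians(d["fov_y"]/2)); return np.array([[f,0,d["cx"]],[0,f,d["cy"]],[0,0,1]])
def ray(d,uv):
    q=cv2.undistortPoints(np.array([[uv]],float),K(d),np.array([d["k1"],0,0,0,0]))[0,0]
    # cv2 model same: x_d = x(1+k1 r^2)
    T=d["world_from_camera"]; v=T[:3,:3]@np.array([q[0],q[1],1]); return T[:3,3],v/np.linalg.norm(v)
def atz(d,uv,z):
    o,v=ray(d,uv); return o+v*(z-o[2])/v[2]
def tri(a,ua,b,ub):
    o1,v1=ray(a,ua);o2,v2=ray(b,ub)
    s=np.linalg.lstsq(np.c_[v1,-v2],o2-o1,rcond=None)[0]
    p,q=o1+s[0]*v1,o2+s[1]*v2; return (p+q)/2,np.linalg.norm(p-q)
def proj(d,P):
    T=np.linalg.inv(d["world_from_camera"]);r=cv2.Rodrigues(T[:3,:3])[0]
    return cv2.projectPoints(np.array(P,float).reshape(-1,3),r,T[:3,3],K(d),np.array([d["k1"],0,0,0,0]))[0][:,0]
def crop(u,v,u0,v0,s=5): return (u0+(u+.5)/s-.5, v0+(v+.5)/s-.5)
E
python3 - <<'E'
from h import *
np.set_printoptions(precision=4,suppress=True)
t=pickle.load(open("top0.pkl","rb"));s=pickle.load(open("side0.pkl","rb"))
t1=lambda u,v:crop(u,v,270,190);t2=lambda u,v:crop(u,v,190,190);s1=lambda u,v:crop(u,v,290,210);s2=lambda u,v:crop(u,v,195,200)
P={}
for n,a,b,z in [("TF",t2(60,396),s2(135,84),.08),("TN",t2(73,499),s2(65,135),.08),("LF",t2(735,296),s2(684,342),.08),("LN",t2(750,403),s2(608,405),.08),
 ("LF1",t1(336,296),s1(208,294),.08),("LN1",t1(350,403),s1(138,356),.08),
 ("needle",t1(642,207),s1(550,413),.075),("ball",t1(267,310),s1(136,143),.142),("beamtipL",t1(204,380),s1(40,215),.108),("beamtipR",t1(235,377),s1(70,232),.108)]:
    P[n]=atz(t,a,z); print(n,"top",P[n][:2],"side",atz(s,b,z)[:2],"tri",*tri(t,a,s,b))
d=P["LF"]+P["LN"]-P["TF"]-P["TN"]; print(np.degrees(np.arctan2(d[1],d[0])),np.linalg.norm(d)/2, np.linalg.norm(P["LF"]-P["LN"]))
for n,a in[("footN0",t2(160,527)),("footN1",t2(680,443))]: print(n,atz(t,a,.012))
print("post",atz(t,t1(628,75),.13),atz(t,t1(615,40),.075), "foot",atz(t,t1(605,98),.012))
E
```

```text
TF top [0.4443 0.2701] side [0.4431 0.2719] tri [0.4435 0.2706 0.0805] 0.0020045841375729858
TN top [0.3963 0.2636] side [0.3956 0.2607] tri [0.3967 0.2637 0.0779] 0.0010064286959052917
LF top [ 0.4901 -0.0453] side [ 0.4896 -0.0465] tri [ 0.4903 -0.0455  0.079 ] 0.00043475119900985464
LN top [ 0.44   -0.0521] side [ 0.4398 -0.0528] tri [ 0.4402 -0.0522  0.0794] 0.00030318773545714257
LF1 top [ 0.4901 -0.0458] side [ 0.4884 -0.0471] tri [ 0.49   -0.0458  0.0783] 0.00035474352029992427
LN1 top [ 0.44   -0.0521] side [ 0.4408 -0.0547] tri [ 0.4409 -0.0529  0.0788] 0.002287480881372846
needle top [ 0.5318 -0.1903] side [ 0.5353 -0.1903] tri [ 0.5325 -0.1909  0.0771] 0.0023722055486071927
ball top [ 0.4815 -0.0124] side [ 0.4829 -0.0115] tri [ 0.4816 -0.0126  0.1433] 0.00041595391128168254
beamtipL top [0.4506 0.016 ] side [0.4519 0.0143] tri [0.4514 0.0153 0.1076] 0.002005851612931335
beamtipR top [0.452  0.0018] side [ 0.4529 -0.0028] tri [0.4534 0.0006 0.1057] 0.0036661756307861957
-81.92946262237241 0.31870078222865134 0.05049406130983551
footN0 [0.3809 0.2329 0.012 ]
footN1 [ 0.4209 -0.0207  0.012 ]
post [ 0.5882 -0.1771  0.13  ] [ 0.6109 -0.1784  0.075 ] foot [ 0.5898 -0.1813  0.012 ]
```

```bash
cat > mv.py <<'E'
# cmd pose tracking: yaw only, tool down
import json,numpy as np,sys
def load():
    try: return json.load(open("cmd.json"))
    except Exception: return dict(p=[.259,.569,.199],yaw=np.radians(-24.52))
def axes(y): 
    return np.array([[np.cos(y),np.sin(y),0],[np.sin(y),-np.cos(y),0],[0,0,-1]]) # rows tool x,y,z
def delta(target,yaw=None):
    c=load(); d=axes(c["yaw"])@(np.array(target)-c["p"]); return d.round(4),(0 if yaw is None else round(c["yaw"]-yaw,4))
def commit(d,wz=0):
    c=load(); p=np.array(c["p"])+axes(c["yaw"]).T@np.array(d); json.dump(dict(p=list(p),yaw=c["yaw"]-wz),open("cmd.json","w")); return p
O=np.array([.445,.113]);Y=np.radians(-81.8)
ex=np.array([np.cos(Y),np.sin(Y)]);ey=np.array([-ex[1],ex[0]])
def R(x,y,z): return np.r_[O+x*ex+y*ey,z]
E
python3 - <<'E'
from mv import *
t=R(.132,-.025,.25); print(t,delta(t,Y))
E
```

```text
[ 0.43908261 -0.02121619  0.25      ] (array([ 0.4088,  0.4623, -0.051 ]), np.float64(0.9997))
```

Emit:
jog_arm --pt "1 0.01 0.012 -0.01 0 0 0.03" --pt "1 0.03 0.035 -0.02 0 0 0.08" --pt "1 0.05 0.06 -0.03 0 0 0.13" --pt "1 0.075 0.085 -0.04 0 0 0.19" --pt "1 0.1 0.11 -0.05 0 0 0.25" --pt "1 0.12 0.135 -0.05 0 0 0.31" --pt "1 0.14 0.16 -0.05 0 0 0.36" --pt "1 0.16 0.185 -0.05 0 0 0.41" --pt "1 0.18 0.21 -0.05 0 0 0.46" --pt "1 0.2 0.23 -0.05 0 0 0.5"

```text
time_s: 0.93
tcp_pos: [0.3454, 0.2741, 0.2486]
ee_rot: [[0.598, -0.802, -0.001], [-0.802, -0.598, -0.0], [-0.0, 0.001, -1.0]]
wrist_force: [0.6, -0.6, 0.6]
gripper_width: 0.328
```

```bash
python3 - <<'E'
from mv import *
print(commit([.2,.23,-.05],.5))
t=R(.132,-.025,.25); print(t,delta(t,Y))
E
```

```text
[0.3455108  0.27674004 0.249     ]
[ 0.43908261 -0.02121619  0.25      ] (array([ 0.2946,  0.1037, -0.001 ]), np.float64(0.4997))
```

Emit:
jog_arm --pt "1 0.03 0.01 0 0 0 0.05" --pt "1 0.06 0.02 0 0 0 0.1" --pt "1 0.09 0.03 0 0 0 0.16" --pt "1 0.12 0.042 0 0 0 0.22" --pt "1 0.155 0.055 0 0 0 0.28" --pt "1 0.19 0.067 0 0 0 0.34" --pt "1 0.225 0.08 0 0 0 0.4" --pt "1 0.255 0.09 0 0 0 0.45" --pt "1 0.28 0.099 0 0 0 0.48" --pt "1 0.2946 0.1037 0 0 0 0.5"

```text
time_s: 1.77
tcp_pos: [0.4394, -0.0239, 0.2484]
ee_rot: [[0.138, -0.99, -0.001], [-0.99, -0.138, -0.0], [0.0, 0.001, -1.0]]
wrist_force: [0.9, 0.4, 0.1]
gripper_width: 0.003
```

```bash
python3 - <<'E'
from mv import *
import cv2
from station import *
print(commit([.2946,.1037,0],.5))
print(sense()["tcp_pos"])
for n in("side","top"):
    d=capture(n); f=d["frame"][:,:,::-1]
    f=f[150:330,250:490] if n=="side" else f[150:330,220:460]
    cv2.imwrite(f"pics/{n}1.png",cv2.resize(f,None,fx=3,fy=3,interpolation=cv2.INTER_CUBIC))
E
```

```text
[ 0.43911431 -0.02122175  0.249     ]
[ 0.43938997 -0.02392208  0.24839059]
```

View pics/side1.png

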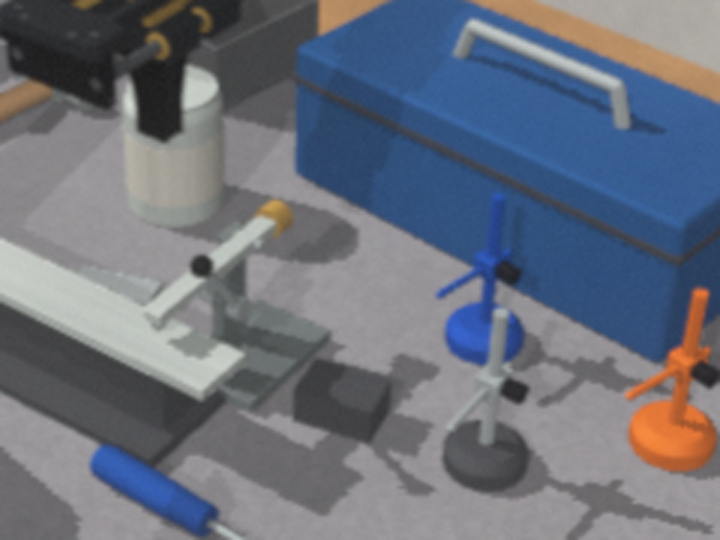

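View pics/top1.png

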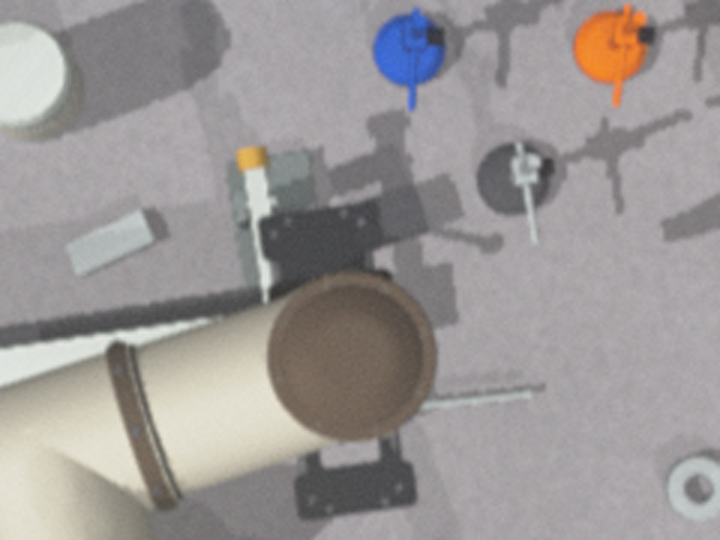

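Emit:
jog_arm --pt "1 0 0 0.012 0 0 0" --pt "1 0 0 0.03 0 0 0" --pt "1 0 0 0.05 0 0 0" --pt "1 0 0 0.07 0 0 0" --pt "1 0 0 0.088 0 0 0" --pt "1 0 0 0.102 0 0 0" --pt "1 0 0 0.11 0 0 0" --pt "1 0 0 0.113 0 0 0" --pt "1 0 0 0.114 0 0 0" --pt "1 0 0 0.114 0 0 0"

```text
time_s: 2.7
tcp_pos: [0.4399, -0.0211, 0.1352]
ee_rot: [[0.143, -0.99, 0.001], [-0.99, -0.143, 0.0], [0.0, -0.001, -1.0]]
wrist_force: [0.4, -1.2, -0.8]
gripper_width: 0.004
```

```bash
python3 - <<'E'
from mv import *
import cv2
from station import *
print(commit([0,0,.114],0))
s=sense();print(s["tcp_pos"],s["wrist_force"])
for n in("side",):
    d=capture(n); f=d["frame"][:,:,::-1]
    f=f[150:330,250:490] if n=="side" else f[150:330,220:460]
    cv2.imwrite(f"pics/{n}2.png",cv2.resize(f,None,fx=3,fy=3,interpolation=cv2.INTER_CUBIC))
E
```

```text
[ 0.43911431 -0.02122175  0.135     ]
[ 0.43988674 -0.02114799  0.13523994] [ 0.44382705 -1.19746163 -0.76162281]
```

View pics/side2.png

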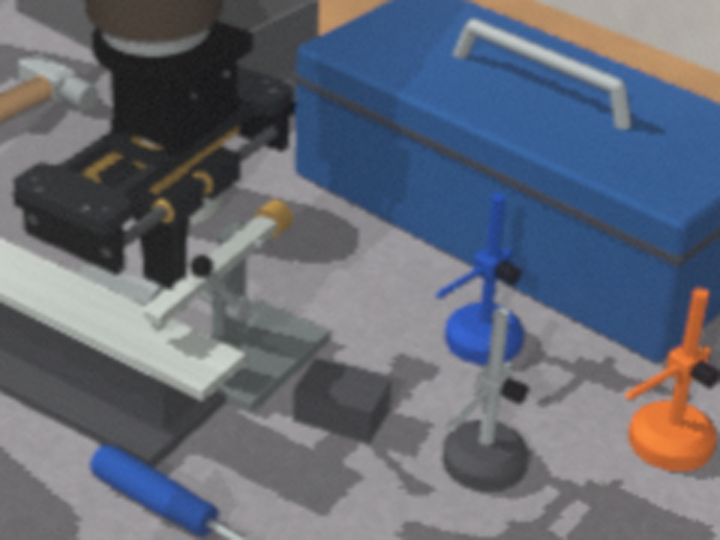

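```bash
python3 - <<'E'
from h import *
from mv import *
s=pickle.load(open("side0.pkl","rb"))
for n,P in [("tcp",[.4399,-.0211,.1352]),("tcp+7up",[.4399,-.0211,.142]),("ballrest",R(.13,.018,.142)),("tcp moved",R(.132,.018,.142)),("beamtipL",R(.097,-.008,.108)),("beamtipR",R(.113,-.008,.108))]:
    print(n,(proj(s,P)[0]-[250,150])*3+1)
E
```

```text
tcp [164.95847076 307.37246628]
tcp+7up [164.64196908 299.23338464]
ballrest [201.40996471 267.60169184]
tcp moved [203.74677226 268.64570688]
beamtipL [141.29909831 308.43539775]
beamtipR [159.35885649 316.97666358]
```

```bash
python3 - <<'E'
from h import *
from mv import *
from station import *
d=capture("side"); f=d["frame"][:,:,::-1].copy()
c=cv2.resize(f[180:270,270:390],None,fx=6.6,fy=6.6,interpolation=cv2.INTER_CUBIC)
cv2.imwrite("pics/z3.png",c)
s=d
for z in(.2484,.1352): print((proj(s,[.4394,-.0235 if z>.2 else -.0211,z])[0]-[250,150])*3+1)
E
```

```text
[161.3959367  165.33392643]
[164.40606785 307.70201542]
```

View pics/z3.png

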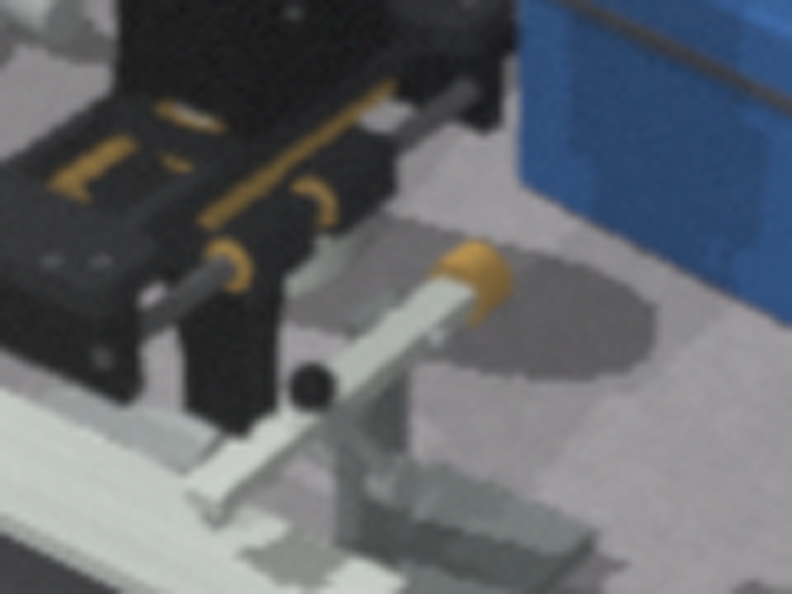

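```bash
python3 - <<'E'
from h import *
t=pickle.load(open("top0.pkl","rb"));s=pickle.load(open("side0.pkl","rb"))
p=np.array([.259,.5682,.1978]);y=np.array([-.415,-.91,0]);x=np.array([.91,-.415,0])
for d,n,(u,v) in((s,"side",(20,70)),(t,"top",(0,320))):
    f=d["frame"][v:v+100,u:u+120,::-1]
    g=cv2.resize(f,None,fx=6,fy=6,interpolation=cv2.INTER_CUBIC)
    for z in(0,.02):
      for q,c in((0,(0,0,255)),(.0435,(0,255,0)),(-.0435,(255,0,0)),(.0585,(0,255,255)),(-.0585,(255,255,0))):
        a=proj(d,p+y*q+[0,0,z])[0]; print(n,z,q,a)
        cv2.circle(g,tuple(int(k) for k in ((a-[u,v]+.5)*6)),4,c,-1 if z==0 else 1)
    cv2.imwrite(f"pics/st_{n}.png",g)
E
```

```text
side 0 0 [ 76.1227582  156.37860652]
side 0 0.0435 [ 76.20467947 164.7987402 ]
side 0 -0.0435 [ 76.04278065 148.37431716]
side 0 0.0585 [ 76.23337473 167.80462457]
side 0 -0.0585 [ 76.01565477 145.70506673]
side 0.02 0 [ 73.70944849 148.68483461]
side 0.02 0.0435 [ 73.73087736 156.98466437]
side 0.02 -0.0435 [ 73.68702356 140.79848598]
side 0.02 0.0585 [ 73.73798946 159.94853574]
side 0.02 -0.0585 [ 73.67910102 138.16934225]
top 0 0 [ 50.44187909 356.25565392]
top 0 0.0435 [ 68.95170651 364.77090857]
top 0 -0.0435 [ 31.95297457 347.75206026]
top 0 0.0585 [ 75.33934718 367.70995022]
top 0 -0.0585 [ 25.58225184 344.82244746]
top 0.02 0 [ 46.43282057 357.52992887]
top 0.02 0.0435 [ 65.22351602 366.17608491]
top 0.02 -0.0435 [ 27.66360768 348.89578221]
top 0.02 0.0585 [ 71.70814159 369.16034775]
top 0.02 -0.0585 [ 21.19635258 345.92122993]
```

View pics/st_side.png

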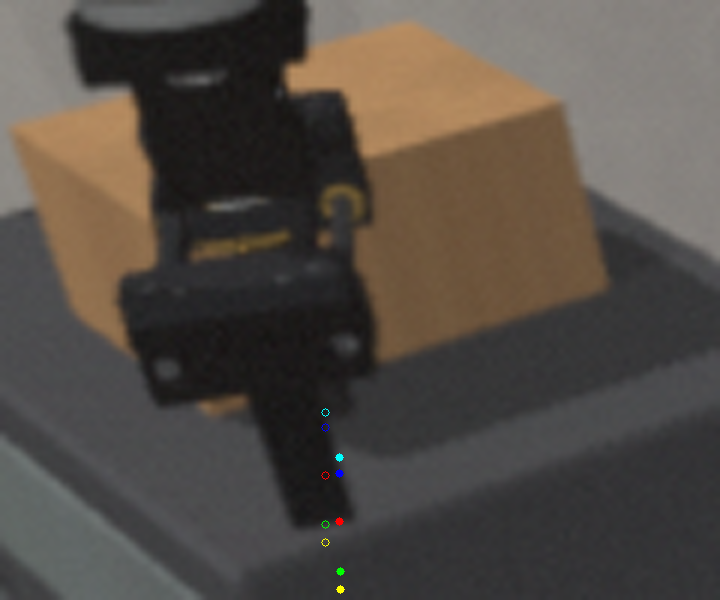

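View pics/st_top.png

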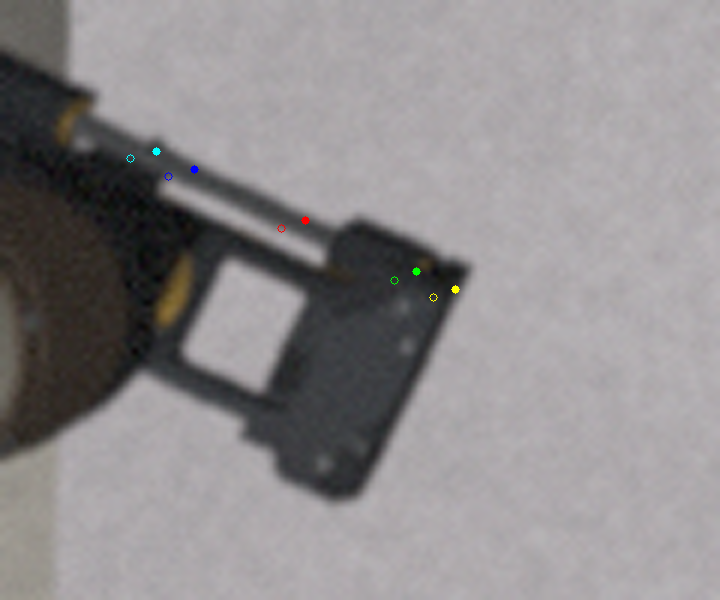

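```bash
python3 - <<'E'
from h import *
from mv import *
from station import *
t=capture("top");s=capture("side")
print("base top",proj(t,[0,0,0.0]),proj(t,[0,0,.05]),"side",proj(s,[0,0,0]),proj(s,[0,0,.05]))
st=sense();p=st["tcp_pos"];Rm=st["ee_rot"]
print(p,st["joints"])
g=t["frame"][:,:,::-1]
g=cv2.resize(g[150:330,220:460],None,fx=3,fy=3,interpolation=cv2.INTER_CUBIC)
h=cv2.resize(s["frame"][150:330,230:470,::-1],None,fx=3,fy=3,interpolation=cv2.INTER_CUBIC)
for sx in(-1,1):
  for sy in(-1,1):
    for z,c in((.07,(0,255,255)),(.12,(0,255,0))):
      q=p+Rm@np.array([sx*.0375,sy*.095,-z])
      a=(proj(t,q)[0]-[220,150])*3+1; cv2.circle(g,(int(a[0]),int(a[1])),4,c,-1)
      a=(proj(s,q)[0]-[230,150])*3+1; cv2.circle(h,(int(a[0]),int(a[1])),4,c,-1)
    q=p+Rm@np.array([sx*.0095,sy*.015,0])
    a=(proj(s,q)[0]-[230,150])*3+1; cv2.circle(h,(int(a[0]),int(a[1])),3,(0,0,255),-1)
cv2.imwrite("pics/ov_t.png",g);cv2.imwrite("pics/ov_s.png",h)
E
```

```text
base top [[317.64426322 452.64198291]] [[317.81287867 458.78163888]] side [[109.25790364 422.5758337 ]] [[102.01420409 404.10043498]]
[ 0.44000297 -0.02135291  0.13551605] [ 1.84963574e+01  7.51018913e+00 -2.96685354e+01  8.36516019e-03
 -5.27204671e+01 -1.02996361e+01]
```

View pics/ov_t.png

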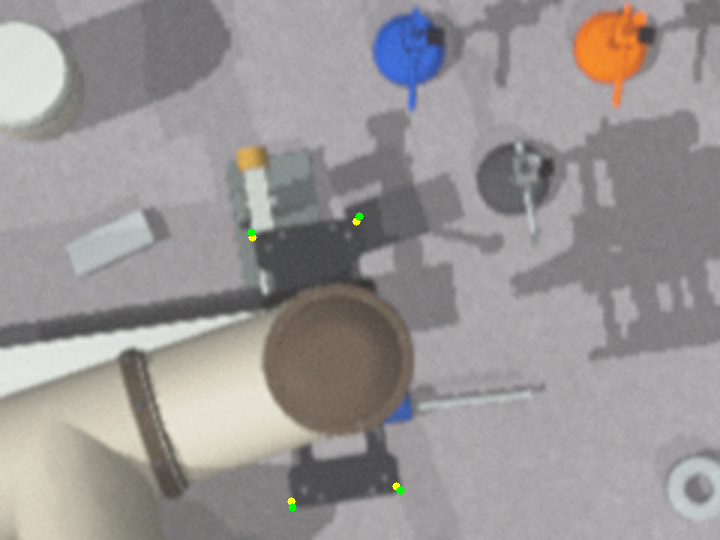

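View pics/ov_s.png

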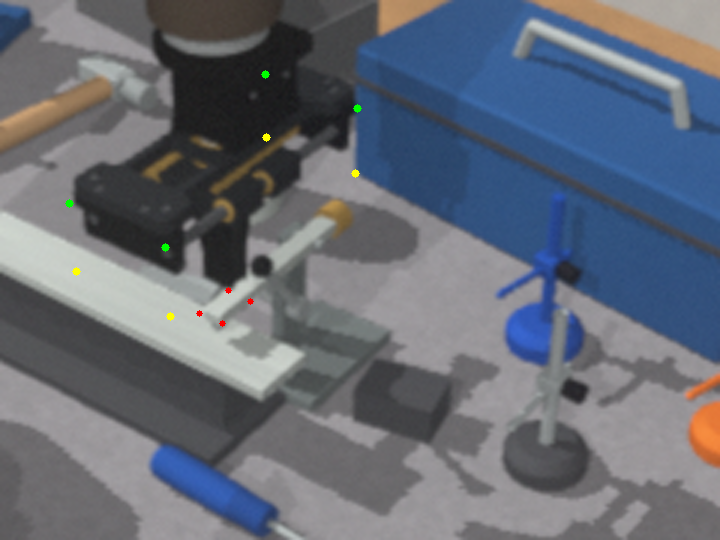

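```bash
python3 - <<'E'
import station; print([n for n in dir(station) if n[0]!='_'], getattr(station,'hold_point_z',None))
from h import *
from station import *
s=pickle.load(open("side0.pkl","rb"));st=sense();p=st["tcp_pos"];Rm=st["ee_rot"]
for (u,v),(a,b) in [((185,410),(-.0095,.015)),((238,437),(.0095,.015)),((278,415),(.0095,-.015))]:
    uv=crop(u,v,270,180,6.6)
    for z in(0,-.01,-.02,-.03): print(z,proj(s,p+Rm@[a,b,z])[0]-uv)
E
```

```text
['PlanningError', 'capture', 'finish_job', 'hold_point_z', 'sense'] -0.0187
0 [-1.32941461 12.33399139]
-0.01 [-1.53627397  8.33354431]
-0.02 [-1.74547061  4.28900803]
-0.03 [-1.95704572  0.19962279]
0 [-1.88208855 11.79635563]
-0.01 [-2.04936163  7.78061391]
-0.02 [-2.21853492  3.72025063]
-0.03 [-2.38964211 -0.38550922]
0 [1.49655682 7.5938851 ]
-0.01 [1.38343944 3.60730103]
-0.02 [ 1.26906622 -0.42285011]
-0.03 [ 1.15341541 -4.49731292]
```

Emit:
jog_arm --pt "1 0 -0.004 0 0 0 0" --pt "1 0 -0.01 0 0 0 0" --pt "1 0 -0.016 0 0 0 0" --pt "1 0 -0.022 0 0 0 0" --pt "1 0 -0.028 0 0 0 0" --pt "1 0 -0.034 0 0 0 0" --pt "1 0 -0.04 0 0 0 0" --pt "1 0 -0.046 0 0 0 0" --pt "1 0 -0.05 0 0 0 0" --pt "1 0 -0.05 0 0 0 0"

```text
time_s: 3.73
tcp_pos: [0.4899, -0.0142, 0.1346]
ee_rot: [[0.143, -0.99, 0.0], [-0.99, -0.143, -0.0], [0.0, -0.0, -1.0]]
wrist_force: [-0.3, 0.0, 0.7]
gripper_width: 0.003
```

```bash
cat > look.py <<'E'
from h import *
from mv import *
from station import *
def look(n,name,u,v,w,h,k):
    d=capture(n); cv2.imwrite("pics/"+name,cv2.resize(d["frame"][v:v+h,u:u+w,::-1],None,fx=k,fy=k,interpolation=cv2.INTER_CUBIC)); return d
E
python3 - <<'E'
from look import *
print(commit([0,-.05,0],0))
s=sense();print(s["tcp_pos"],s["wrist_force"])
look("side","z4.png",270,180,120,90,6.6)
E
```

```text
[ 0.48860508 -0.01410394  0.135     ]
[ 0.48991336 -0.01424903  0.13464996] [-0.32852002  0.01603009  0.6586195 ]
```

View pics/z4.png

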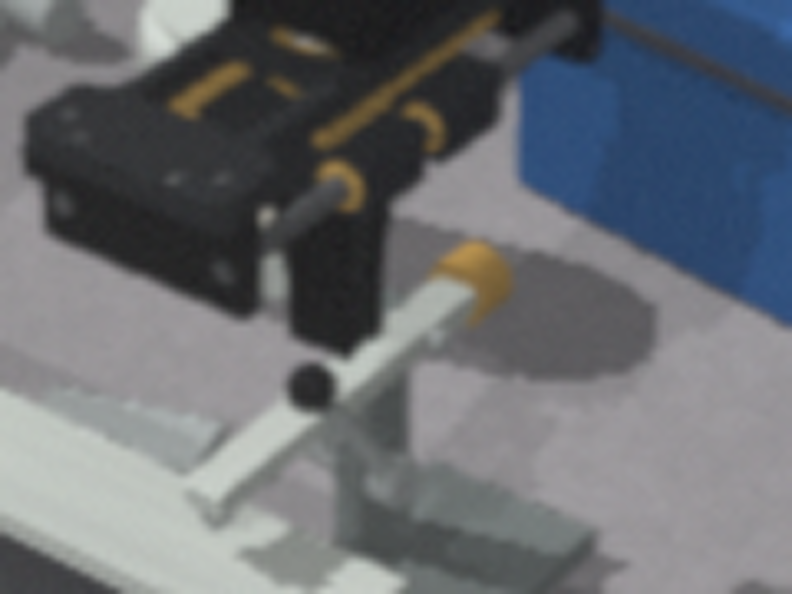

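```bash
python3 - <<'E'
from h import *
from mv import *
from station import *
st=sense();p=st["tcp_pos"];Rm=st["ee_rot"]
d=capture("side");g=cv2.resize(d["frame"][180:270,270:390,::-1],None,fx=6.6,fy=6.6,interpolation=cv2.INTER_CUBIC)
for z,c in((0,(0,0,255)),(-.02,(0,255,255)),(-.03,(0,255,0))):
    for a,b in((-1,1),(1,1),(1,-1)):
        q=(proj(d,p+Rm@[a*.0095,b*.015,z])[0]-[270,180]+.5)*6.6
        cv2.circle(g,(int(q[0]),int(q[1])),4,c,-1)
print((p[:2]-O)@ex,(p[:2]-O)@ey)
cv2.imwrite("pics/z5.png",g)
t=capture("top");cv2.imwrite("pics/t5.png",cv2.resize(t["frame"][190:310,270:430,::-1],None,fx=5,fy=5,interpolation=cv2.INTER_CUBIC))
E
```

```text
0.1323419728256678 0.02565341932988901
```

View pics/z5.png

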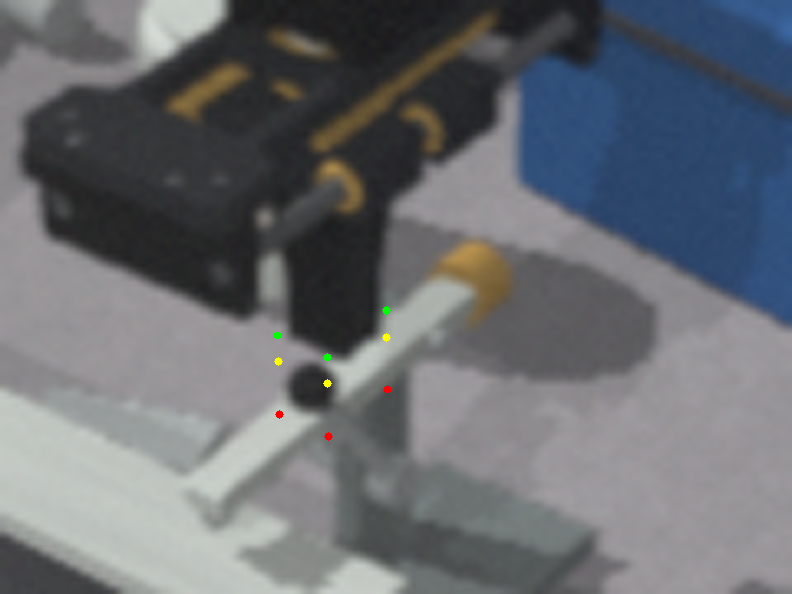

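View pics/t5.png

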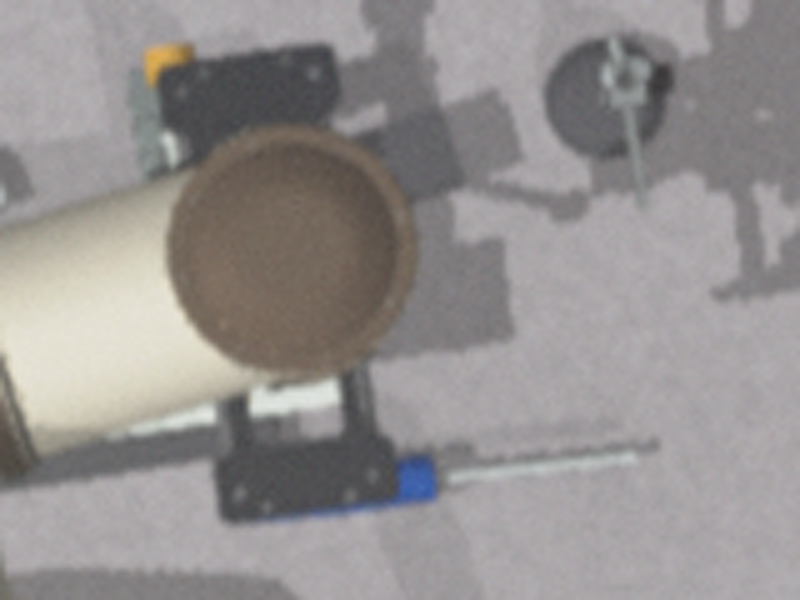

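Emit:
jog_arm --pt "1 0 0.008 0 0 0 0" --pt "1 0 0.02 0 0 0 0" --pt "1 0 0.035 0 0 0 0" --pt "1 0 0.05 0 0 0 0" --pt "1 0 0.05 0.002 0 0 0" --pt "1 0 0.05 0.008 0 0 0" --pt "1 0 0.05 0.014 0 0 0" --pt "1 0 0.05 0.02 0 0 0" --pt "1 0 0.05 0.025 0 0 0" --pt "1 0 0.05 0.025 0 0 0"

```text
time_s: 4.72
tcp_pos: [0.4388, -0.0217, 0.1081]
ee_rot: [[0.142, -0.99, -0.003], [-0.99, -0.142, -0.001], [0.0, 0.003, -1.0]]
wrist_force: [0.1, -0.8, 0.3]
gripper_width: 0.008
```

Emit:
jog_arm --pt "1 0 -0.004 0 0 0 0" --pt "1 0 -0.009 0 0 0 0" --pt "1 0 -0.014 0 0 0 0" --pt "1 0 -0.019 0 0 0 0" --pt "1 0 -0.024 0 0 0 0" --pt "1 0 -0.029 0 0 0 0" --pt "1 0 -0.034 0 0 0 0" --pt "1 0 -0.039 0 0 0 0" --pt "1 0 -0.045 0 0 0 0" --pt "1 0 -0.05 0 0 0 0"

```text
time_s: 5.55
tcp_pos: [0.4897, -0.0144, 0.1099]
ee_rot: [[0.143, -0.99, 0.0], [-0.99, -0.143, -0.0], [0.0, -0.0, -1.0]]
wrist_force: [-2.6, -0.6, 2.7]
gripper_width: 0.003
```

```bash
python3 - <<'E'
from look import *
print(commit([0,.0,.025],0))
s=sense();print(s["tcp_pos"],s["wrist_force"])
look("side","z6.png",270,180,120,90,6.6)
E
```

```text
[ 0.48860508 -0.01410394  0.11      ]
[ 0.48972156 -0.01437794  0.10991583] [-2.59832351 -0.58675858  2.6697738 ]
```

View pics/z6.png

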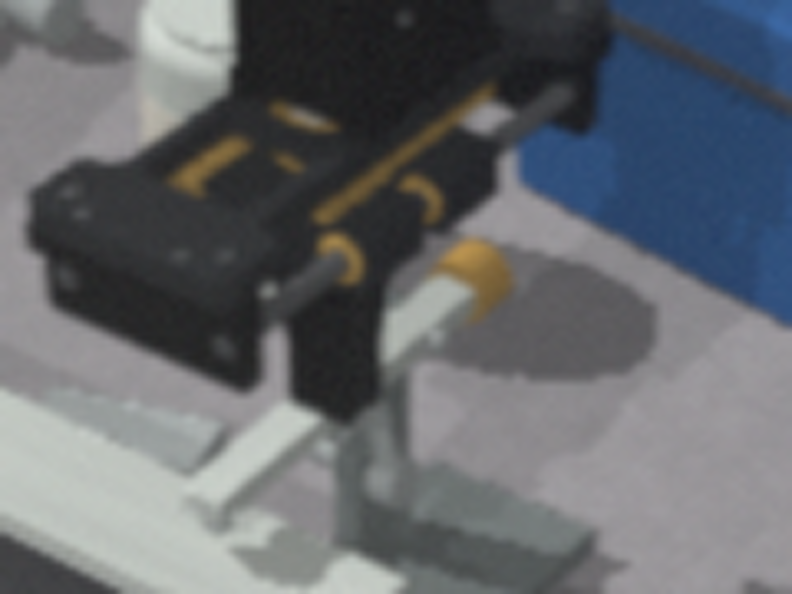

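Emit:
jog_arm --pt "1 0 -0.005 0 0 0 0" --pt "1 0 -0.01 0 0 0 0" --pt "1 0 -0.015 0 0 0 0" --pt "1 0 -0.02 0 0 0 0" --pt "1 0 -0.025 0 0 0 0" --pt "1 0 -0.03 0 0 0 0" --pt "1 0 -0.035 0 0 0 0" --pt "1 0 -0.04 0 0 0 0" --pt "1 0 -0.044 0 0 0 0" --pt "1 0 -0.048 0 0 0 0"

```text
time_s: 6.43
tcp_pos: [0.5362, -0.0076, 0.1091]
ee_rot: [[0.142, -0.99, -0.002], [-0.99, -0.142, -0.0], [0.0, 0.002, -1.0]]
wrist_force: [-1.5, -0.6, -0.7]
gripper_width: 0.002
```

Emit:
jog_arm --pt "1 0 -0.001 0 0 0 0" --pt "1 0 -0.002 0 0 0 0" --pt "1 0 -0.003 0 0 0 0" --pt "1 0 -0.004 0 0 0 0" --pt "1 0 -0.005 0 0 0 0" --pt "1 0 -0.006 0 0 0 0" --pt "1 0 -0.007 0 0 0 0" --pt "1 0 -0.008 0 0 0 0" --pt "1 0 -0.008 0 0 0 0" --pt "1 0 -0.008 0 0 0 0"

```text
time_s: 7.27
tcp_pos: [0.5447, -0.0064, 0.1098]
ee_rot: [[0.143, -0.99, 0.001], [-0.99, -0.143, 0.0], [-0.0, -0.001, -1.0]]
wrist_force: [-1.0, -0.1, -0.1]
gripper_width: 0.01
```

```bash
python3 - <<'E'
from look import *
print(commit([0,-.056,0],0))
s=sense();print(s["tcp_pos"],s["wrist_force"],(s["tcp_pos"][:2]-O)@ey)
look("side","z7.png",270,180,120,90,6.6)
E
```

```text
[ 0.54403475 -0.00613198  0.11      ]
[ 0.54468456 -0.00636536  0.1098456 ] [-0.95540135 -0.08120745 -0.1346091 ] 0.08164045333561086
```

View pics/z7.png

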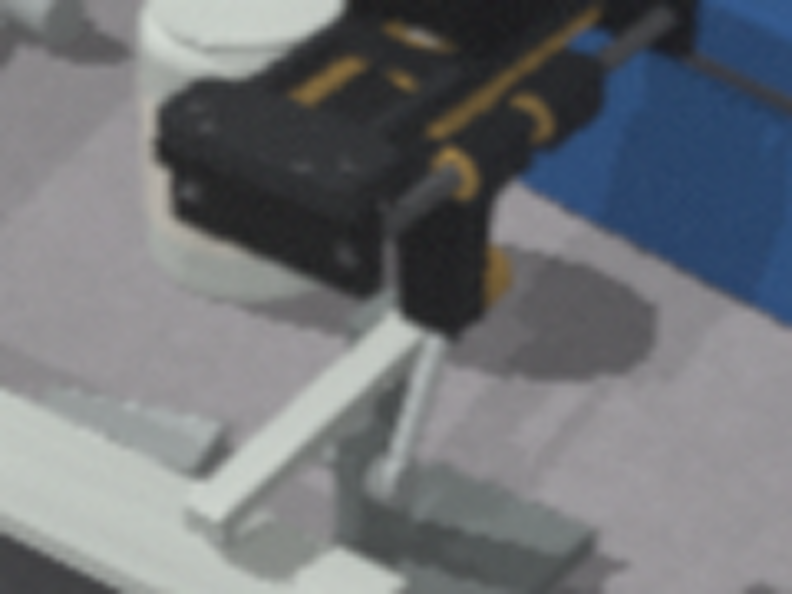

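Emit:
jog_arm --pt "1 0 -0.001 0 0 0 0" --pt "1 0 -0.002 0 0 0 0" --pt "1 0 -0.003 0 0 0 0" --pt "1 0 -0.004 0 0 0 0" --pt "1 0 -0.005 0 0 0 0" --pt "1 0 -0.006 0 0 0 0" --pt "1 0 -0.007 0 0 0 0" --pt "1 0 -0.008 0 0 0 0" --pt "1 0 -0.008 0 0 0 0" --pt "1 0 -0.008 0 0 0 0"

```text
time_s: 8.15
tcp_pos: [0.5483, -0.0061, 0.109]
ee_rot: [[0.142, -0.99, -0.009], [-0.99, -0.142, -0.001], [0.0, 0.009, -1.0]]
wrist_force: [-9.7, 0.8, 4.8]
gripper_width: 0.005
```

```bash
python3 - <<'E'
from look import *
print(commit([0,-.008,0],0))
s=sense();print(s["tcp_pos"],s["wrist_force"],(s["tcp_pos"][:2]-O)@ey)
E
```

```text
[ 0.55195327 -0.00499313  0.11      ]
[ 0.54833501 -0.00606276  0.10902163] [-9.68445474  0.8099667   4.75053579] 0.08529673883208358
```

Emit:
jog_arm --pt "1 0 0.005 0 0 0 0" --pt "1 0 0.012 0 0 0 0" --pt "1 0 0.018 0 0 0 0" --pt "1 0 0.018 -0.01 0 0 0" --pt "1 0 0.018 -0.022 0 0 0" --pt "1 0 0.018 -0.035 0 0 0" --pt "1 0 0.018 -0.048 0 0 0" --pt "1 0 0.018 -0.055 0 0 0" --pt "1 0 0.018 -0.055 0 0 0" --pt "1 0 0.018 -0.055 0 0 0"

```text
time_s: 8.98
tcp_pos: [0.5349, -0.0077, 0.1652]
ee_rot: [[0.142, -0.99, 0.002], [-0.99, -0.142, 0.001], [-0.0, -0.002, -1.0]]
wrist_force: [-0.6, -0.4, 0.0]
gripper_width: 0.006
```

```bash
python3 - <<'E'
from look import *
p=commit([0,.018,-.055],0)
s=sense();print(p,s["tcp_pos"],s["wrist_force"],(s["tcp_pos"][:2]-O)@ey)
print(delta(R(.132,.137,.165)))
look("side","z8.png",270,180,120,90,6.6)
E
```

```text
[ 0.53413659 -0.00755555  0.165     ] [ 0.53485534 -0.00766476  0.16520617] [-0.56311415 -0.38843133  0.00976243] 0.0717263968379891
(array([-0.0001, -0.066 ,  0.    ]), 0)
```

View pics/z8.png

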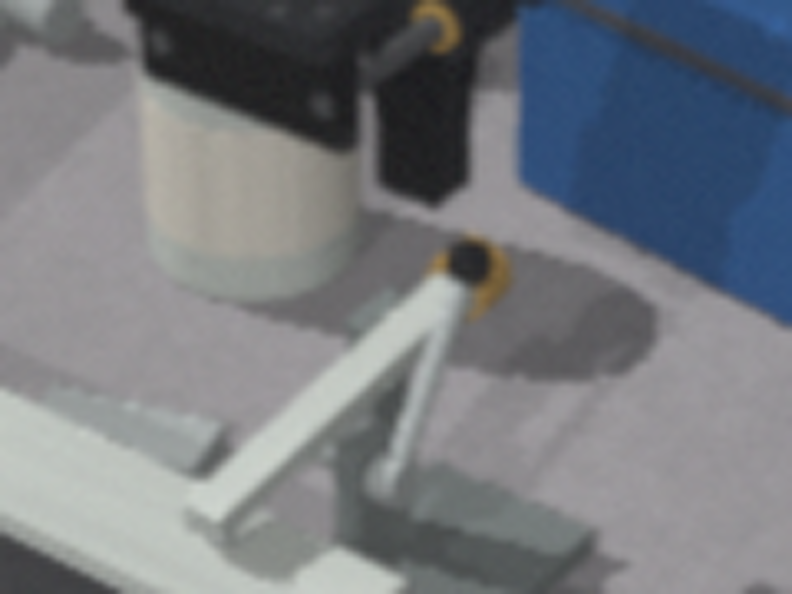

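```bash
python3 - <<'E'
from look import *
s=pickle.load(open("side0.pkl","rb"))
print("ball full over px",(proj(s,R(.13,.102,.142))[0]-[270,180]+.5)*6.6)
look("side","b1.png",330,130,200,150,4); look("top","b2.png",235,40,200,150,4)
E
```

```text
ball full over px [471.92110528 267.18736039]
```

View pics/b1.png

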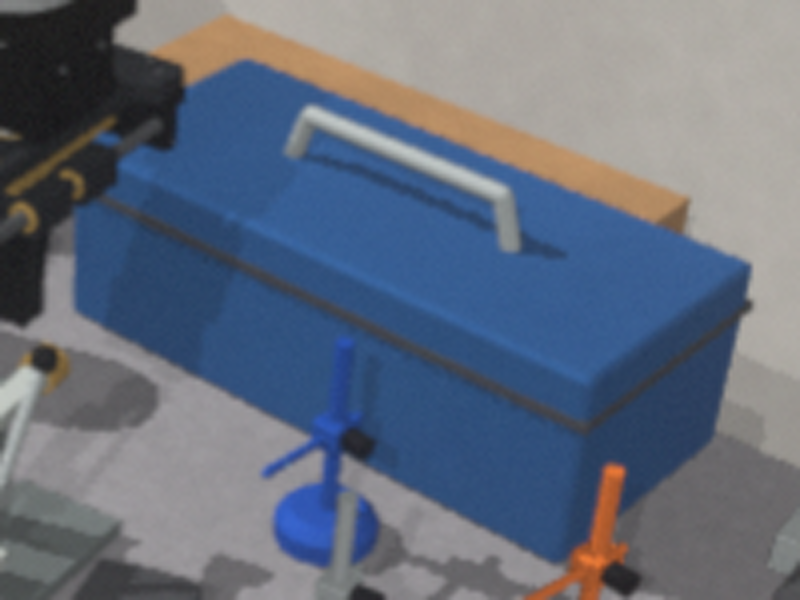

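View pics/b2.png

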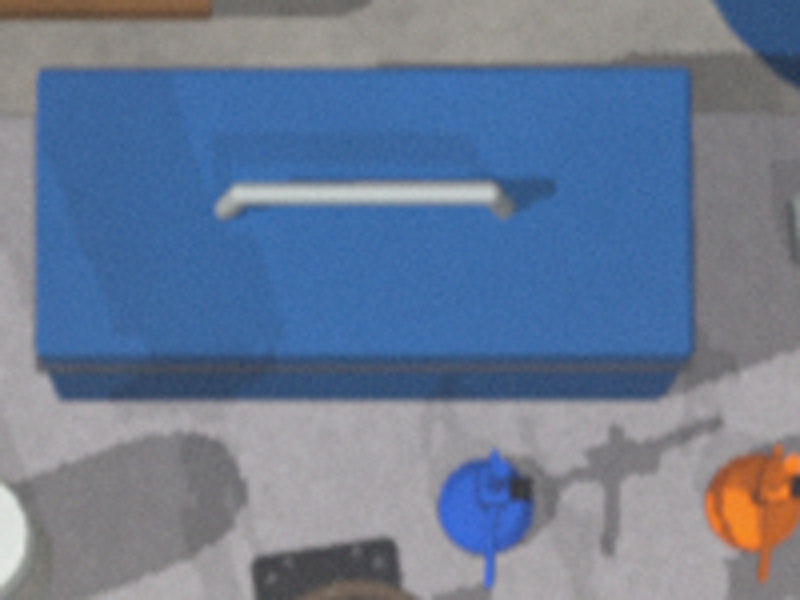

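```bash
python3 - <<'E'
from look import *
s=pickle.load(open("side0.pkl","rb"));t=pickle.load(open("top0.pkl","rb"))
p,e=tri(t,crop(690,357,235,40,4),s,crop(587,382,330,130,4));print(p,e)
print(atz(t,crop(40,357,235,40,4),p[2]))
q=R(.132,.137+.095,.1); print(q)
# gripper far corner now: seen in b2 at (400,540)-(255,560)
print(atz(t,crop(398,540,235,40,4),.26),R(.132+.0375,.071+.095,.26))
E
```

```text
[ 0.76285872 -0.20700784  0.13068581] 0.002021998516803134
[0.7629463  0.16545185 0.13068581]
[0.6934551  0.01543945 0.1       ]
[ 0.6366479  -0.03409762  0.26      ] [ 0.63347846 -0.03109067  0.26      ]
```

Emit:
jog_arm --pt "1 0 -0.008 0 0 0 0" --pt "1 0 -0.022 0 0 0 0" --pt "1 0 -0.036 0 0 0 0" --pt "1 0 -0.05 0 0 0 0" --pt "1 0 -0.06 0 0 0 0" --pt "1 0 -0.066 0 0 0 0" --pt "1 0 -0.068 0.005 0 0 0" --pt "1 0 -0.068 0.015 0 0 0" --pt "1 0 -0.068 0.028 0 0 0" --pt "1 0 -0.068 0.04 0 0 0"

```text
time_s: 9.97
tcp_pos: [0.6007, 0.0017, 0.1234]
ee_rot: [[0.142, -0.99, -0.001], [-0.99, -0.142, 0.0], [-0.0, 0.001, -1.0]]
wrist_force: [0.6, 0.7, -0.2]
gripper_width: 0.005
```

```bash
python3 - <<'E'
from look import *
p=commit([0,-.068,.04],0)
s=sense();print(p,s["tcp_pos"],s["wrist_force"],(s["tcp_pos"][:2]-O)@ey)
look("side","z9.png",270,160,120,90,6.6)
E
```

```text
[0.60144404 0.00212469 0.125     ] [0.60069207 0.00171768 0.12335895] [ 0.63539853  0.71451316 -0.15387877] 0.13822823036481416
```

View pics/z9.png

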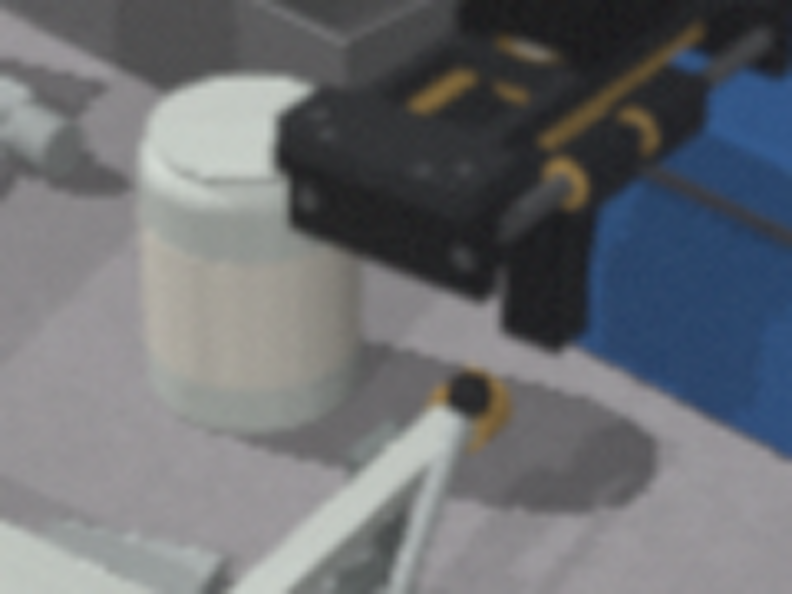

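Emit:
jog_arm --pt "1 0 0 0.007 0 0 0" --pt "1 0 0 0.015 0 0 0" --pt "1 0 0.004 0.015 0 0 0" --pt "1 0 0.009 0.015 0 0 0" --pt "1 0 0.014 0.015 0 0 0" --pt "1 0 0.019 0.015 0 0 0" --pt "1 0 0.024 0.015 0 0 0" --pt "1 0 0.03 0.015 0 0 0" --pt "1 0 0.036 0.015 0 0 0" --pt "1 0 0.042 0.015 0 0 0"

```text
time_s: 10.85
tcp_pos: [0.5613, -0.0039, 0.1112]
ee_rot: [[0.143, -0.99, 0.004], [-0.99, -0.143, 0.001], [-0.0, -0.004, -1.0]]
wrist_force: [2.7, 0.3, 2.5]
gripper_width: 0.002
```

Emit:
jog_arm --pt "1 0 0.006 0 0 0 0" --pt "1 0 0.012 0 0 0 0" --pt "1 0 0.018 0 0 0 0" --pt "1 0 0.024 0 0 0 0" --pt "1 0 0.03 0 0 0 0" --pt "1 0 0.036 0 0 0 0" --pt "1 0 0.042 0 0 0 0" --pt "1 0 0.047 0 0 0 0" --pt "1 0 0.052 0 0 0 0" --pt "1 0 0.055 0 0 0 0"

```text
time_s: 11.68
tcp_pos: [0.505, -0.012, 0.1096]
ee_rot: [[0.142, -0.99, -0.001], [-0.99, -0.142, 0.0], [-0.0, 0.001, -1.0]]
wrist_force: [1.6, -0.3, 0.0]
gripper_width: 0.005
```

```bash
python3 - <<'E'
from look import *
p=commit([0,.097,.015],0)
s=sense();print(p,s["tcp_pos"],s["wrist_force"],(s["tcp_pos"][:2]-O)@ey)
look("side","z10.png",270,180,120,90,6.6)
E
```

```text
[ 0.50543194 -0.01168388  0.11      ] [ 0.50495687 -0.0120438   0.10958989] [ 1.61544698 -0.25484941  0.02499237] 0.04150901766102779
```

View pics/z10.png

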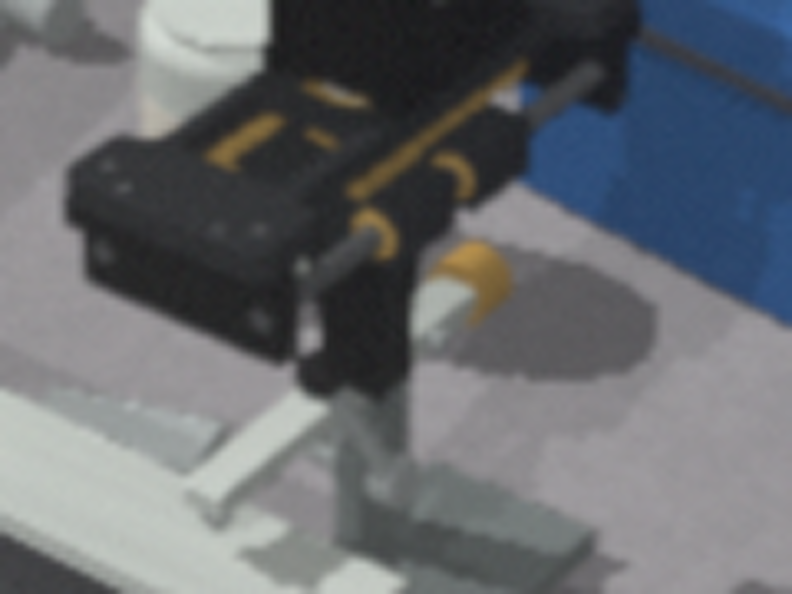

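Push on until the stop is felt.

Emit:
jog_arm --pt "1 0 0.001 0 0 0 0" --pt "1 0 0.002 0 0 0 0" --pt "1 0 0.003 0 0 0 0" --pt "1 0 0.004 0 0 0 0" --pt "1 0 0.005 0 0 0 0" --pt "1 0 0.006 0 0 0 0" --pt "1 0 0.007 0 0 0 0" --pt "1 0 0.008 0 0 0 0" --pt "1 0 0.009 0 0 0 0" --pt "1 0 0.009 0 0 0 0"

```text
time_s: 12.57
tcp_pos: [0.4987, -0.0128, 0.1105]
ee_rot: [[0.143, -0.99, 0.004], [-0.99, -0.143, 0.001], [-0.0, -0.004, -1.0]]
wrist_force: [5.4, 1.2, -0.1]
gripper_width: 0.003
```

Emit:
jog_arm --pt "1 0 0.001 0 0 0 0" --pt "1 0 0.002 0 0 0 0" --pt "1 0 0.003 0 0 0 0" --pt "1 0 0.003 0 0 0 0" --pt "1 0 -0.003 0 0 0 0" --pt "1 0 -0.015 0 0 0 0" --pt "1 0 -0.018 -0.01 0 0 0" --pt "1 0 -0.018 -0.025 0 0 0" --pt "1 0 -0.018 -0.045 0 0 0" --pt "1 0 -0.018 -0.065 0 0 0"

```text
time_s: 13.4
tcp_pos: [0.5122, -0.0113, 0.1741]
ee_rot: [[0.142, -0.99, -0.007], [-0.99, -0.142, -0.001], [0.0, 0.007, -1.0]]
wrist_force: [-0.1, 0.4, 0.3]
gripper_width: 0.005
```

```bash
python3 - <<'E'
from look import *
p=commit([0,.009-.018,-.065],0)
s=sense();print(p,s["tcp_pos"],s["wrist_force"])
d=look("side","z11.png",270,180,120,90,6.6)
print("ball back px",(proj(d,R(.13,.018,.142))[0]-[270,180]+.5)*6.6)
E
```

```text
[ 0.51434028 -0.01040267  0.175     ] [ 0.51216441 -0.01130577  0.17407592] [-0.11634322  0.40497286  0.25753907]
ball back px [312.20192237 391.82372205]
```

View pics/z11.png

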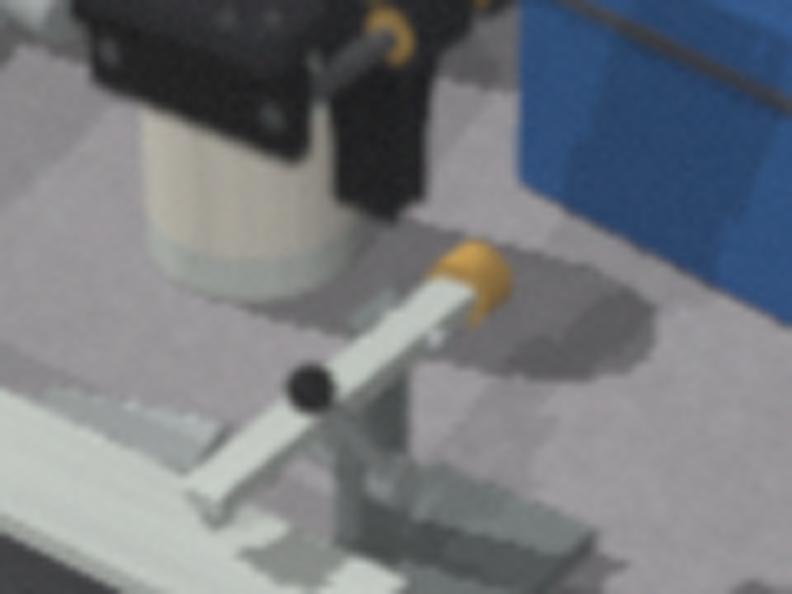

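```bash
python3 - <<'E'
from look import *
t=pickle.load(open("top0.pkl","rb"));g=cv2.cvtColor(t["frame"],cv2.COLOR_RGB2GRAY).astype(float)
g=cv2.GaussianBlur(g,(0,0),.6)
def edge(c0,c1,r0,r1,sl,sign,z,lab,w=4):
    P=[]
    for c in range(c0,c1):
        rc=r0+(r1-r0)*(c-c0)/(c1-c0); rr=np.arange(int(rc)-w,int(rc)+w+1)
        d=np.diff(g[rr,c])*sign; i=d.argmax(); 
        if 0<i<len(d)-1 and d[i]>8:
            a,b,e=d[i-1:i+2]; P.append((c,rr[i]+.5+.5*(a-e)/(a-2*b+e)))
    W=np.array([atz(t,p,z)[:2] for p in P]); 
    vx,vy,x0,y0=cv2.fitLine(W.astype(np.float32),cv2.DIST_HUBER,0,1e-4,1e-4)[:,0]
    if vy>0: vx,vy=-vx,-vy
    r=(W-[x0,y0])@[-vy,vx]
    print(lab,len(P),"yaw",np.degrees(np.arctan2(vy,vx)),"rms",np.sqrt((r**2).mean()),"y_rest",(np.array([x0,y0])-O)@ey,"at x",(np.array([x0,y0])-O)@ex)
# crops t2: orig=190+u/5
edge(206,334,289,274,0,-1,.08,"plate near")   # light->dark going down
edge(206,300,269,258.5,0,1,.08,"plate far")
edge(224,324,294.5,278.5,0,1,.012,"foot near")
edge(222,305,260,247,0,-1,.012,"foot far")
E
```

```text
plate near 128 yaw -81.91033 rms 0.00034729378314197985 y_rest -0.028139695478540474 at x -0.0082282735468147
plate far 63 yaw -81.87442 rms 0.0004094917082241284 y_rest 0.02266958243996397 at x -0.07098625247695353
foot near 99 yaw -81.30954 rms 0.0006689973079740148 y_rest -0.04695632347244051 at x 0.005764310446546321
foot far 83 yaw -81.17003 rms 0.0005968265006401376 y_rest 0.04384714354019016 at x 0.017518925128966276
```

```bash
python3 - <<'E'
from look import *
print(delta(R(-.126,-.002,.175),np.radians(-81.85)))
E
```

```text
(array([-0.258 ,  0.0531,  0.    ]), np.float64(0.0006))
```

Emit:
jog_arm --pt "0.5 -0.01 0.002 -0.003 0 0 0" --pt "0 -0.035 0.007 -0.005 0 0 0" --pt "-1 -0.065 0.013 -0.005 0 0 0" --pt "-1 -0.1 0.021 -0.005 0 0 0" --pt "-1 -0.135 0.028 -0.005 0 0 0" --pt "-1 -0.17 0.035 0 0 0 0" --pt "-1 -0.205 0.042 0 0 0 0" --pt "-1 -0.235 0.048 0 0 0 0" --pt "-1 -0.252 0.052 0 0 0 0" --pt "-1 -0.258 0.053 0 0 0 0"

```text
time_s: 14.28
tcp_pos: [0.4228, 0.2384, 0.1735]
ee_rot: [[0.146, -0.989, -0.004], [-0.989, -0.146, -0.003], [0.002, 0.004, -1.0]]
wrist_force: [-0.2, -0.6, 0.4]
gripper_width: 0.682
```

Emit:
jog_arm --pt "-1 0 0 0.005 0 0 0" --pt "-1 0 0 0.015 0 0 0" --pt "-1 0 0 0.025 0 0 0" --pt "-1 0 0 0.035 0 0 0" --pt "-1 0 0 0.045 0 0 0" --pt "-1 0 0 0.055 0 0 0" --pt "-1 0 0 0.062 0 0 0" --pt "-1 0 0 0.065 0 0 0" --pt "-1 0 0 0.065 0 0 0" --pt "-1 0 0 0.065 0 0 0"

```text
time_s: 15.12
tcp_pos: [0.4256, 0.2367, 0.1097]
ee_rot: [[0.142, -0.99, -0.0], [-0.99, -0.142, -0.0], [0.0, 0.0, -1.0]]
wrist_force: [1.0, 0.7, -0.6]
gripper_width: 1.0
```

```bash
python3 - <<'E'
from look import *
p=commit([-.258,.053,.065],0)
s=sense();print(p,s["tcp_pos"],s["wrist_force"],s["gripper_width"])
d=capture("side");g=cv2.resize(d["frame"][140:260,180:340,::-1],None,fx=5,fy=5,interpolation=cv2.INTER_CUBIC)
P,Rm=s["tcp_pos"],s["ee_rot"]
for z,c in((0,(0,0,255)),(-.02,(0,255,255)),(-.03,(0,255,0))):
    for a,b in((-.0095,.0585),(.0095,.0585),(.0095,.0435)):
        q=(proj(d,P+Rm@[a,b,z])[0]-[180,140]+.5)*5
        cv2.circle(g,(int(q[0]),int(q[1])),3,c,-1)
cv2.imwrite("pics/g1.png",g)
look("top","g1t.png",190,190,160,120,5)
E
```

```text
[0.42515213 0.23742483 0.11      ] [0.42557445 0.23667648 0.10974637] [ 1.04832565  0.68454253 -0.57414063] 1.0004030346274015
```

View pics/g1.png

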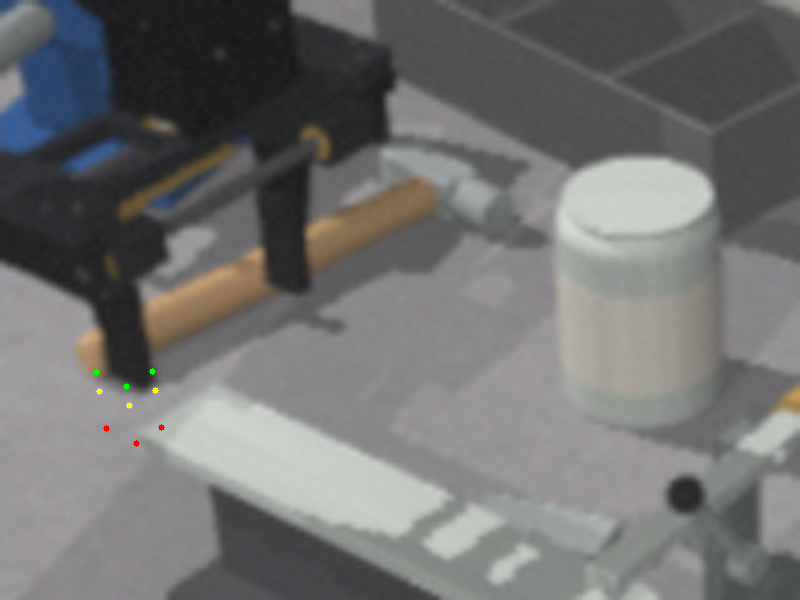

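View pics/g1t.png

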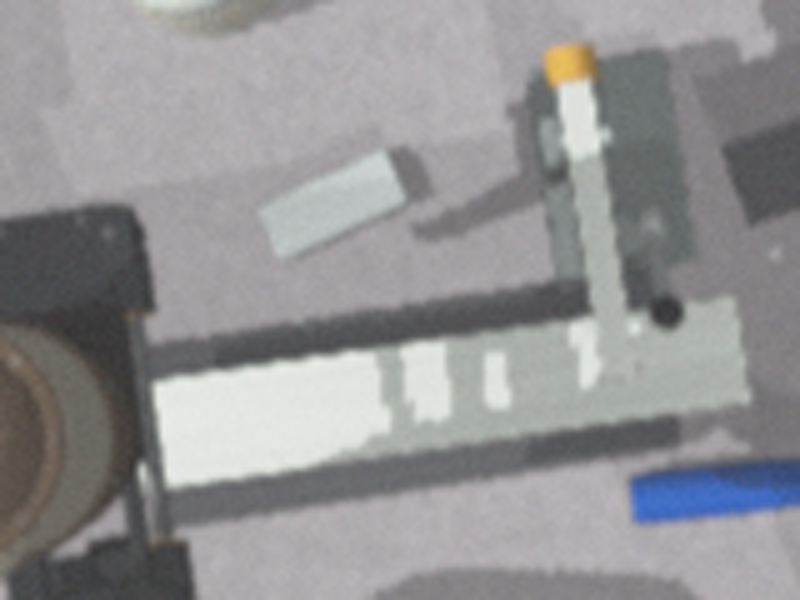

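Emit:
jog_arm --pt "-1 0 0 0.008 0 0 0" --pt "-1 0 0 0.018 0 0 0" --pt "-1 0 0 0.028 0 0 0" --pt "-1 0 0 0.038 0 0 0" --pt "-1 0 0 0.048 0 0 0" --pt "-1 0 0 0.058 0 0 0" --pt "-1 0 0 0.066 0 0 0" --pt "-1 0 0 0.072 0 0 0" --pt "-1 0 0 0.076 0 0 0" --pt "-1 0 0 0.076 0 0 0"

```text
time_s: 16.05
tcp_pos: [0.4251, 0.2368, 0.033]
ee_rot: [[0.142, -0.99, -0.001], [-0.99, -0.142, -0.001], [0.001, 0.001, -1.0]]
wrist_force: [0.1, 0.8, 0.1]
gripper_width: 1.001
```

```bash
python3 - <<'E'
from look import *
p=commit([0,0,.076],0)
s=sense();print(p,s["tcp_pos"],s["wrist_force"],s["gripper_width"])
d=look("side","g2.png",180,140,160,120,5)
P,Rm=s["tcp_pos"],s["ee_rot"]
for z in(-.02,-.027): print([((proj(d,P+Rm@[a,b,z])[0]-[180,140]+.5)*5).round() for a,b in((-.0095,.0585),(.0095,.0585),(.0095,.0435))])
E
```

```text
[0.42515213 0.23742483 0.034     ] [0.42509968 0.23680828 0.03298451] [0.13050859 0.80929973 0.12971931] 1.0005090111451014
[array([123., 531.]), array([152., 546.]), array([177., 530.])]
[array([121., 519.]), array([150., 534.]), array([175., 518.])]
```

View pics/g2.png

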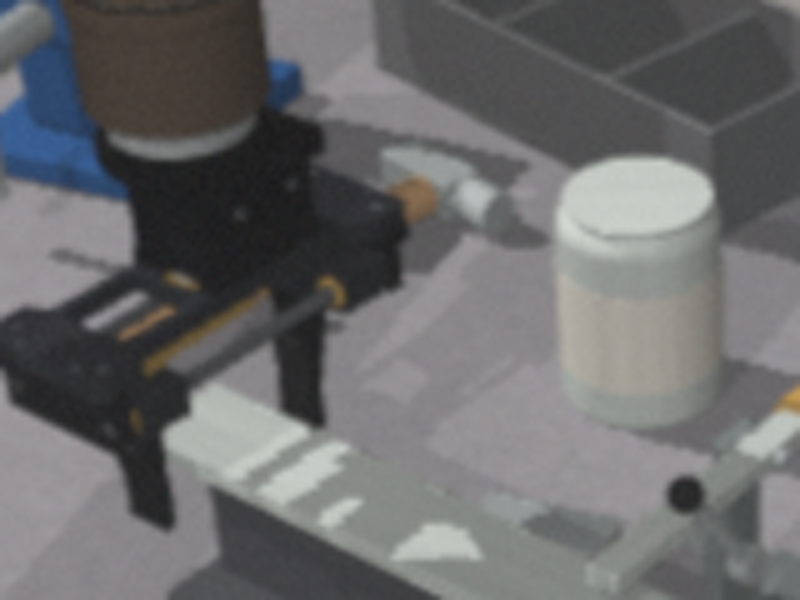

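Emit:
jog_arm --pt "-1 0 0 0.004 0 0 0" --pt "-0.6 0 0 0.005 0 0 0" --pt "-0.2 0 0 0.005 0 0 0" --pt "0 0 0 0.005 0 0 0" --pt "0.2 0 0 0.005 0 0 0" --pt "0.4 0 0 0.005 0 0 0" --pt "1 0 0 0.005 0 0 0" --pt "1 0 0 0.005 0 0 0" --pt "1 0 0 0.005 0 0 0" --pt "1 0 0 0.005 0 0 0"

```text
time_s: 16.93
tcp_pos: [0.4254, 0.2372, 0.0289]
ee_rot: [[0.142, -0.99, -0.0], [-0.99, -0.142, 0.0], [-0.0, 0.0, -1.0]]
wrist_force: [-0.6, -1.0, 1.6]
gripper_width: 0.568
```

```bash
python3 - <<'E'
from look import *
p=commit([0,0,.005],0)
s=sense();print(p,s["tcp_pos"],s["wrist_force"],s["moment"],s["gripper_width"])
d=look("side","g3.png",180,140,160,120,5)
look("top","g3t.png",190,190,160,120,5)
E
```

```text
[0.42515213 0.23742483 0.029     ] [0.4254163  0.23715217 0.02885745] [-0.58176978 -0.97222783  1.60614075] [ 0.14754799  0.12862709 -0.05129758] 0.5682207284181118
```

View pics/g3.png

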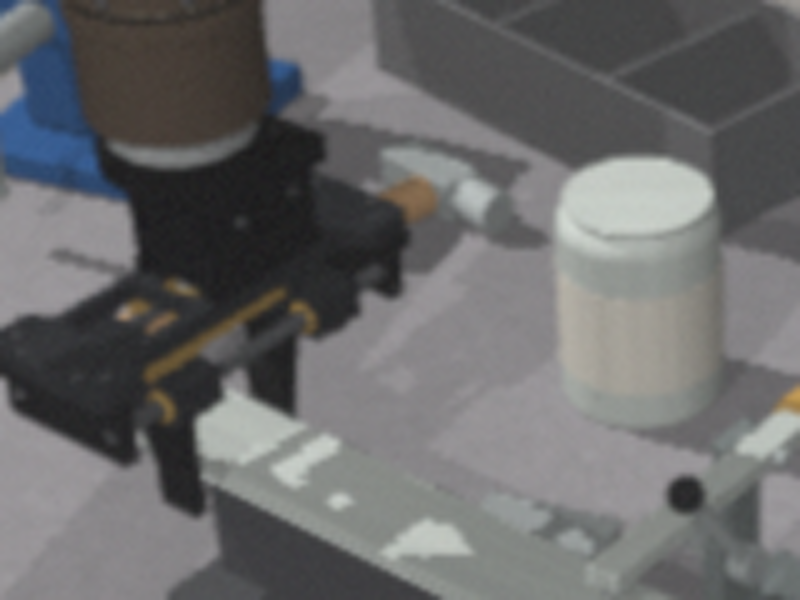

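View pics/g3t.png

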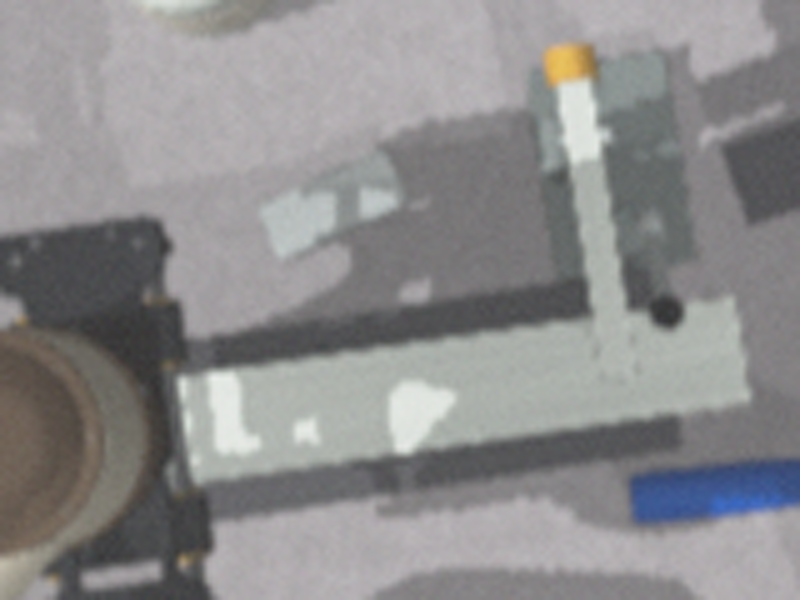

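Emit:
jog_arm --pt "1 0.001 0 0 0 0 0" --pt "1 0.003 0 0 0 0 0" --pt "1 0.007 0 0 0 0 0" --pt "1 0.011 0 0 0 0 0" --pt "1 0.016 0 0 0 0 0" --pt "1 0.021 0 0 0 0 0" --pt "1 0.026 0 0 0 0 0" --pt "1 0.03 0 0 0 0 0" --pt "1 0.033 0 0 0 0 0" --pt "1 0.035 0 0 0 0 0"

```text
time_s: 17.87
tcp_pos: [0.4306, 0.2021, 0.0289]
ee_rot: [[0.142, -0.99, 0.0], [-0.99, -0.142, 0.0], [-0.0, -0.0, -1.0]]
wrist_force: [0.2, 3.4, 0.8]
gripper_width: 0.568
```

```bash
python3 - <<'E'
from look import *
p=commit([.035,0,0],0)
s=sense();print(p,s["tcp_pos"],s["wrist_force"],s["moment"],s["gripper_width"])
look("top","g4t.png",190,190,160,120,5)
E
```

```text
[0.4301346  0.20278129 0.029     ] [0.43063054 0.20209925 0.02886134] [0.23545514 3.39281674 0.82411292] [ 1.07861735  0.21771613 -0.05346617] 0.567785040488859
```

View pics/g4t.png

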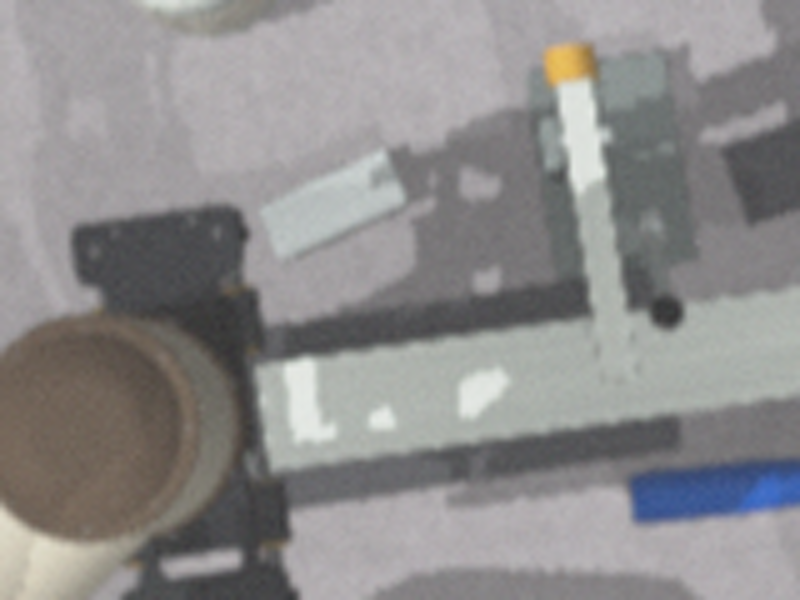

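Plate follows with friction about 1.5–3 N, and the grip is unchanged. I'll continue the slide in steps.

Emit:
jog_arm --pt "1 0.003 0 0 0 0 0" --pt "1 0.007 0 0 0 0 0" --pt "1 0.012 0 0 0 0 0" --pt "1 0.018 0 0 0 0 0" --pt "1 0.024 0 0 0 0 0" --pt "1 0.03 0 0 0 0 0" --pt "1 0.036 0 0 0 0 0" --pt "1 0.042 0 0 0 0 0" --pt "1 0.047 0 0 0 0 0" --pt "1 0.05 0 0 0 0 0"

```text
time_s: 18.75
tcp_pos: [0.4377, 0.1523, 0.0288]
ee_rot: [[0.142, -0.99, 0.0], [-0.99, -0.142, 0.0], [-0.0, -0.0, -1.0]]
wrist_force: [0.2, 4.5, 1.8]
gripper_width: 0.566
```

Emit:
jog_arm --pt "1 0.003 0 0 0 0 0" --pt "1 0.007 0 0 0 0 0" --pt "1 0.012 0 0 0 0 0" --pt "1 0.017 0 0 0 0 0" --pt "1 0.023 0 0 0 0 0" --pt "1 0.029 0 0 0 0 0" --pt "1 0.035 0 0 0 0 0" --pt "1 0.041 0 0 0 0 0" --pt "1 0.045 0 0 0 0 0" --pt "1 0.047 0 0 0 0 0"

```text
time_s: 19.58
tcp_pos: [0.4444, 0.1059, 0.0288]
ee_rot: [[0.142, -0.99, 0.0], [-0.99, -0.142, 0.0], [-0.0, -0.0, -1.0]]
wrist_force: [-0.9, 5.5, 3.6]
gripper_width: 0.562
```

```bash
python3 - <<'E'
from look import *
p=commit([.097,0,0],0)
s=sense();print(p,s["tcp_pos"],s["wrist_force"],s["moment"],s["gripper_width"])
look("top","g5t.png",300,190,120,90,6.6)
look("side","g5.png",290,200,160,120,5)
E
```

```text
[0.44394316 0.10676919 0.029     ] [0.44437702 0.10590453 0.02884214] [-0.8925307   5.50450389  3.64107432] [ 1.5025202   0.30260481 -0.10087564] 0.5624788917926609
```

View pics/g5t.png

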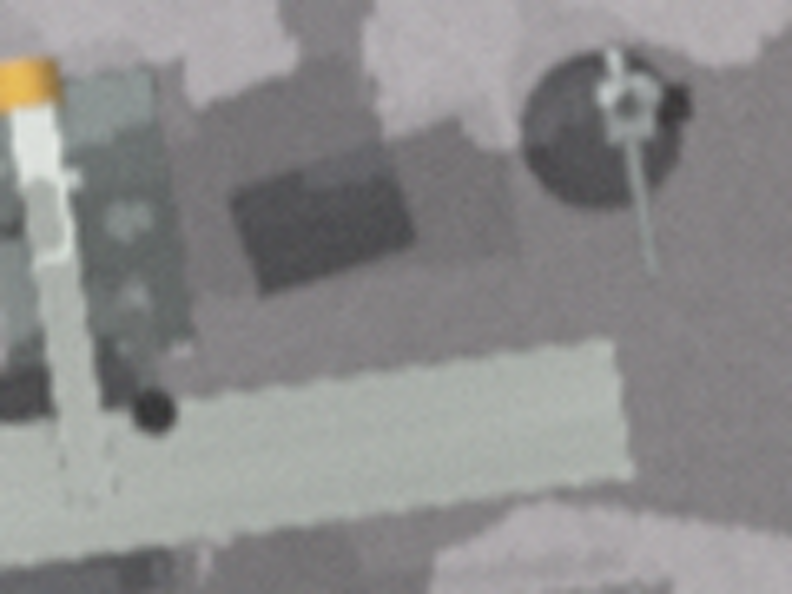

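View pics/g5.png

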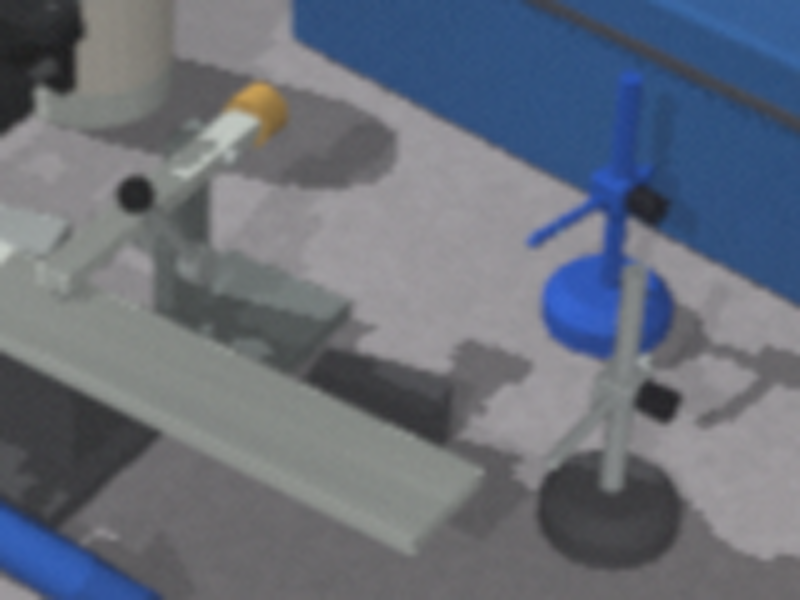

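```bash
cat > meas.py <<'E'
from h import *
from mv import *
def run(top,side=None):
    t=pickle.load(open("top0.pkl","rb"));s=pickle.load(open("side0.pkl","rb"))
    def rep(F,N,T,lab):
        for yaw in(-81.25,-81.6,-81.9):
            e=np.array([np.cos(np.radians(yaw)),np.sin(np.radians(yaw))])
            print(lab,yaw,"F,N gaps mm",1000*(T[:2]-F[:2])@e,1000*(T[:2]-N[:2])@e,"yaw end",np.degrees(np.arctan2(*(F-N)[[1,0]])), "lat from mid",1000*(T[:2]-(F+N)[:2]/2)@np.array([-e[1],e[0]]))
    c=lambda q:crop(*q,300,190,6.6)
    F,N,T=[atz(t,c(q),z) for q,z in zip(top,(.08,.08,.075))];rep(F,N,T,"top")
    if side:
        c=lambda q:crop(*q,290,200,5)
        F,N,T=[atz(s,c(q),z) for q,z in zip(side,(.08,.08,.075))];rep(F,N,T,"side")
E
python3 -c "
from meas import *
run([(612,341),(633,478),(654,275)],[(486,473),(414,540),(550,462)])"
```

```text
top -81.25 F,N gaps mm 19.311911509392118 19.8643354180526 yaw end 8.1056543379138 lat from mid 45.648963187942734
top -81.6 F,N gaps mm 19.18272668341018 19.435085476164243 yaw end 8.1056543379138 lat from mid 45.76776777346846
top -81.9 F,N gaps mm 19.071426920122114 19.06657912262491 yaw end 8.1056543379138 lat from mid 45.868241134090034
side -81.25 F,N gaps mm 14.324758044491768 16.679118952156664 yaw end 5.954948300372539 lat from mid 49.32222645007481
side -81.6 F,N gaps mm 14.170490511109133 16.230227098129546 yaw end 5.954948300372539 lat from mid 49.41600157245745
side -81.9 F,N gaps mm 14.037840112995221 15.844979976874887 yaw end 5.954948300372539 lat from mid 49.49491271906032
```

```bash
python3 - <<'E'
from look import *
look("top","h1.png",385,205,40,60,10); look("side","h2.png",365,270,60,50,12)
E
```

```text
(no output)
```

View pics/h1.png

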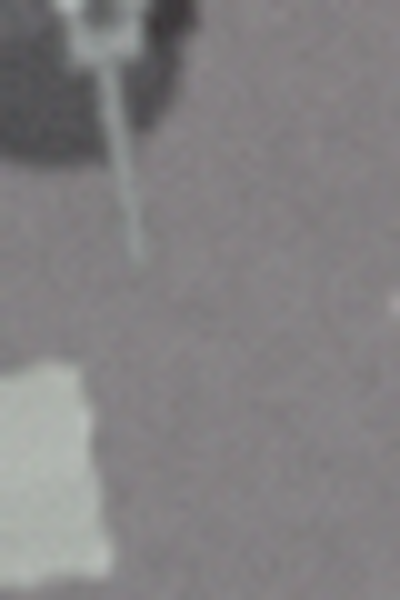

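View pics/h2.png

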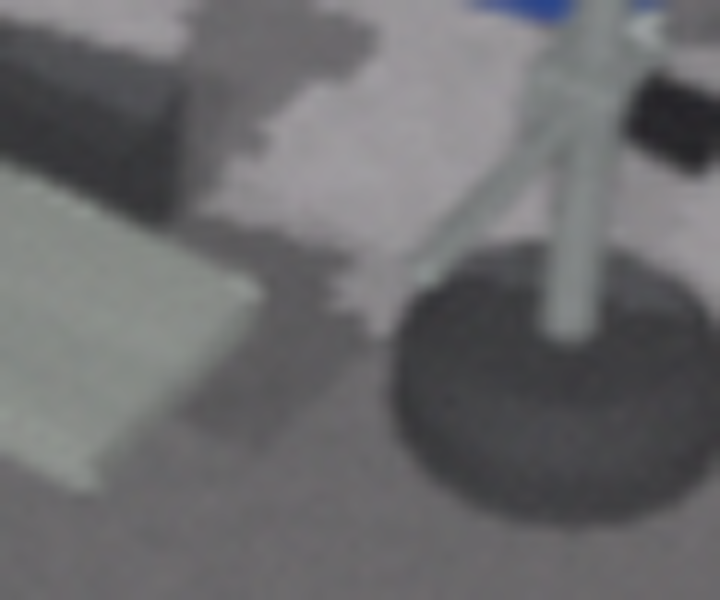

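```bash
python3 - <<'E'
from look import *
t=pickle.load(open("top0.pkl","rb"));s=pickle.load(open("side0.pkl","rb"))
c=lambda q:crop(*q,385,205,10); k=lambda q:crop(*q,365,270,12)
e=np.array([np.cos(np.radians(-81.7)),np.sin(np.radians(-81.7))])
for z in(.075,.08):
    T=atz(t,c((141,262)),.075);B=atz(t,c((105,70)),.075);F=atz(t,c((80,362)),z);N=atz(t,c((112,577)),z)
    print((T-F)[:2]@e,(T-N)[:2]@e,(B-F)[:2]@e,"needle yaw",np.degrees(np.arctan2(*(B-T)[[1,0]])),"end yaw",np.degrees(np.arctan2(*(F-N)[[1,0]])),np.linalg.norm(F-N))
for q in((262,293),(97,470),(97,487)):
    P=atz(s,k(q),.08 if q[1]<480 else .07); T=atz(s,k((425,268)),.075); print(q,(T-P)[:2]@e)
print(tri(t,c((80,362)),s,k((262,293))),tri(t,c((112,577)),s,k((97,470))),tri(t,c((141,262)),s,k((425,268))))
E
```

```text
0.017864679574030574 0.01826152898624624 0.01651980399568488 needle yaw 9.97128552579236 end yaw 7.854360044247207 0.05102331015425394
0.01853567723671522 0.018931173919719456 0.017190801658369528 needle yaw 9.97128552579236 end yaw 7.8543600442472465 0.05084938846007185
(262, 293) 0.0155368158344855
(97, 470) 0.014492086023099754
(97, 487) 0.017748183856455033
(array([ 0.50914724, -0.17728961,  0.07877943]), np.float64(0.001450607494622449)) (array([ 0.4591958 , -0.18478257,  0.07809189]), np.float64(0.0027173852685474214)) (array([ 0.53268982, -0.19198263,  0.07851456]), np.float64(0.0016229350578294201))
```

Emit:
jog_arm --pt "1 0.001 0 0 0 0 0" --pt "1 0.003 0 0 0 0 0" --pt "1 0.005 0 0 0 0 0" --pt "1 0.007 0 0 0 0 0" --pt "1 0.009 0 0 0 0 0" --pt "1 0.011 0 0 0 0 0" --pt "1 0.013 0 0 0 0 0" --pt "1 0.015 0 0 0 0 0" --pt "1 0.016 0 0 0 0 0" --pt "1 0.016 0 0 0 0 0"

```text
time_s: 20.62
tcp_pos: [0.4467, 0.0912, 0.0288]
ee_rot: [[0.143, -0.99, 0.0], [-0.99, -0.143, 0.001], [-0.001, -0.001, -1.0]]
wrist_force: [-0.3, 4.7, 2.8]
gripper_width: 0.57
```

```bash
python3 - <<'E'
from look import *
p=commit([.016,0,0],0)
s=sense();print(p,s["tcp_pos"],s["wrist_force"],s["moment"],s["gripper_width"])
look("top","i1.png",375,205,60,60,10); look("side","i2.png",365,270,60,50,12)
E
```

```text
[0.44622086 0.09093214 0.029     ] [0.44672612 0.09118328 0.02884308] [-0.31107279  4.74314079  2.83464881] [ 1.4247301   0.10851044 -0.02169265] 0.570058060469233
```

View pics/i1.png

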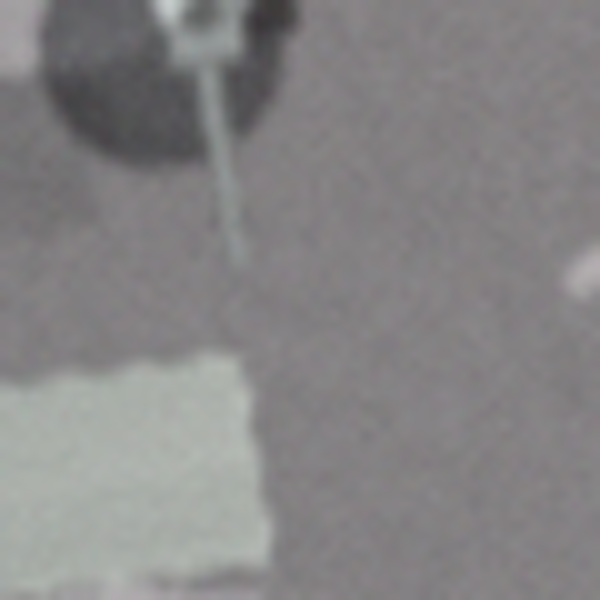

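View pics/i2.png

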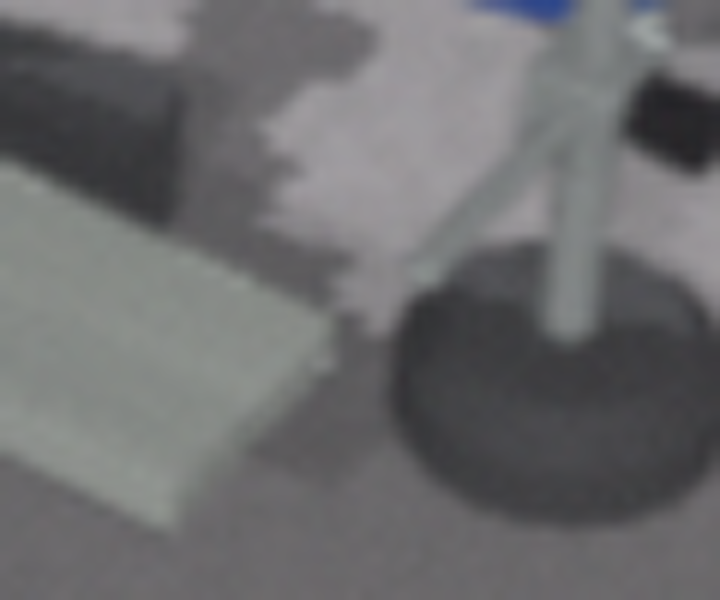

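```bash
cat > fit.py <<'E'
from look import *
def fit(n=6):
    t=capture("top");acc=t["frame"].astype(float)
    for _ in range(n-1): acc+=capture("top")["frame"]
    g=(acc/n).mean(axis=2)
    e=np.array([np.cos(np.radians(-81.8)),np.sin(np.radians(-81.8))]);l=np.array([-e[1],e[0]])
    # end edge: rows 243..259
    W=[]
    for r in range(243,260):
        cols=np.arange(392,410);d=-np.diff(g[r,cols]);d=np.where(d>3,d,0);i=d.argmax();sl=slice(max(0,i-2),i+3)
        W.append(atz(t,((d[sl]*(cols[:-1][sl]+.5)).sum()/d[sl].sum(),r),.08)[:2])
    W=np.array(W)
    # needle centre rows 214..229
    V=[]
    for r in range(214,230):
        c0=385+(20.8+(r-211.5)*.195)+-10+0 ; cc=375+ (20.5+ (r-212)*.18)
        cols=np.arange(int(cc)-4,int(cc)+6);v=g[r,cols];h=g[r,cols]-np.median(g[r,cols]);h=np.where(h>4,h,0)
        if h.sum()>8: V.append((r,)+tuple(atz(t,((h*cols).sum()/h.sum(),r),.075)[:2]))
    V=np.array(V)
    a=np.polyfit(W@l,W@e,1);b=np.polyfit(V[:,1:]@l,V[:,1:]@e,1)
    print("end slope deg",np.degrees(np.arctan(a[0])),"resid",np.std(W@e-np.polyval(a,W@l)))
    print("needle rows",V[:,0],"slope",np.degrees(np.arctan(b[0])),"resid",np.std(V[:,1:]@e-np.polyval(b,V[:,1:]@l)),"mean",(V[:,1:]@e).mean())
    tip=(V[-1,1:]@l)
    print("end mean",(W@e).mean(),"needle at tip",np.polyval(b,tip),"gap mean",(V[:,1:]@e).mean()-(W@e).mean(),"gap tip",np.polyval(b,tip)-(W@e).mean(), "lat tip-mid", tip-(W@l).mean())
E
python3 -c "
from fit import *
fit()"
```

```text
end slope deg 0.4324332681827253 resid 0.0005914518663142047
needle rows [214. 215. 216. 217. 218. 219. 220. 221. 222. 223. 224. 225. 226. 227.
 228. 229.] slope 2.466856495107043 resid 0.0011521687801807753 mean 0.26607246028415477
end mean 0.26208179607120263 needle at tip 0.2653032531349731 gap mean 0.003990664212952133 gap tip 0.003221457063770472 lat tip-mid 0.05201950227846003
```

```bash
python3 - <<'E'
from look import *
t=pickle.load(open("top0.pkl","rb"));s=pickle.load(open("side0.pkl","rb"))
c=lambda q:crop(*q,375,205,10); k=lambda q:crop(*q,365,270,12)
e=np.array([np.cos(np.radians(-81.7)),np.sin(np.radians(-81.7))])
T=atz(s,k((425,268)),.075)
for q,z in(((332,322),.08),((172,507),.08),((172,527),.07),((330,365),.07)): print("side",(T-atz(s,k(q),z))[:2]@e)
a=tri(t,c((242,355)),s,k((332,322)));b=tri(t,c((268,568)),s,k((172,507)));n=tri(t,c((240,264)),s,k((425,268)))
print(a,b,n,(n[0]-a[0])[:2]@e,(n[0]-b[0])[:2]@e)
# post based: gauge origin
print("foot ctr x along e", )
E
```

```text
side 0.0027938871375780333
side 0.0005496060774636461
side 0.0033065831282672138
side 0.0028835253255244525
(array([ 0.51038103, -0.19131334,  0.08070737]), np.float64(0.0006781374633919808)) (array([ 0.46142205, -0.19816788,  0.07762308]), np.float64(0.0031677601574015717)) (array([ 0.53237896, -0.19190823,  0.07863784]), np.float64(0.002113856361226153)) 0.0037641997917145916 0.0040489813174336186
foot ctr x along e
```

Emit:
jog_arm --pt "1 0.001 0 0 0 0 0" --pt "1 0.001 0 0 0 0 0" --pt "1 0.002 0 0 0 0 0" --pt "1 0.002 0 0 0 0 0" --pt "1 0.003 0 0 0 0 0" --pt "1 0.003 0 0 0 0 0" --pt "1 0.003 0 0 0 0 0" --pt "1 0.003 0 0 0 0 0" --pt "1 0.003 0 0 0 0 0" --pt "1 0.003 0 0 0 0 0"

```text
time_s: 21.85
tcp_pos: [0.4471, 0.0881, 0.0288]
ee_rot: [[0.143, -0.99, 0.0], [-0.99, -0.143, 0.001], [-0.0, -0.001, -1.0]]
wrist_force: [-0.2, 5.7, 3.6]
gripper_width: 0.565
```

```bash
python3 - <<'E'
from fit import *
p=commit([.003,0,0],0)
s=sense();print(p,s["tcp_pos"],s["wrist_force"],s["moment"],s["gripper_width"])
look("top","j1.png",375,205,60,60,10); look("side","j2.png",365,270,60,50,12)
look("side","j3.png",200,170,240,150,3.3)
fit(4)
E
```

```text
[0.44664793 0.0879627  0.029     ] [0.44714373 0.0881343  0.0288467 ] [-0.16693142  5.69066573  3.56725248] [ 1.52065898  0.14764953 -0.00482018] 0.5649321276068391
end slope deg 0.4423085462084914 resid 0.0005766851810867387
needle rows [214. 215. 216. 217. 218. 219. 220. 221. 222. 223. 224. 225. 226. 227.
 228. 229.] slope 2.6707628561628507 resid 0.0011567701549663096 mean 0.2659599450667222
end mean 0.2649446277111457 needle at tip 0.2651264540683126 gap mean 0.0010153173555765282 gap tip 0.0001818263571669032 lat tip-mid 0.05244370683731775
```

View pics/j1.png

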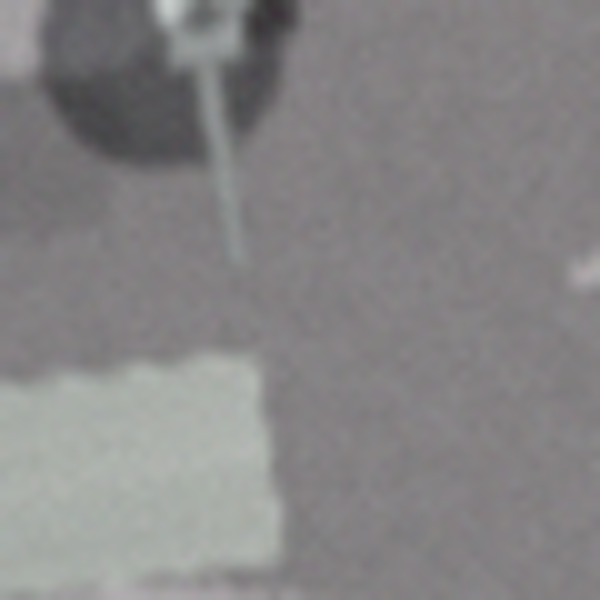

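View pics/j2.png

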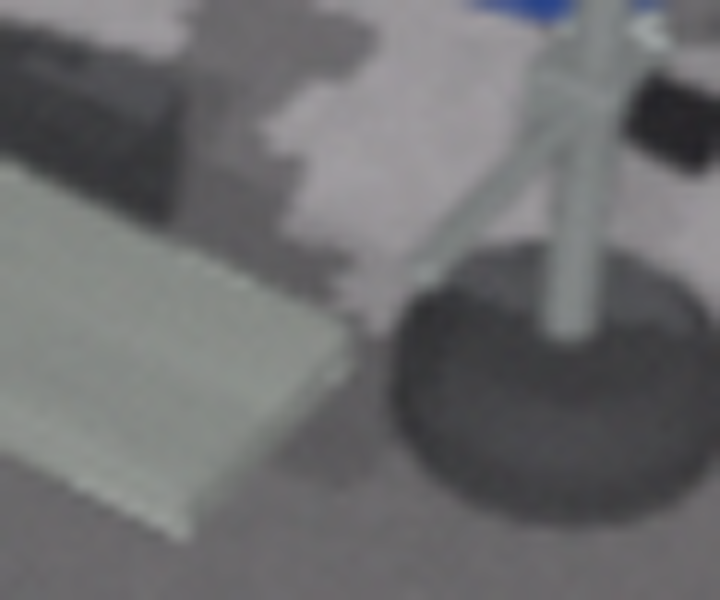

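View pics/j3.png

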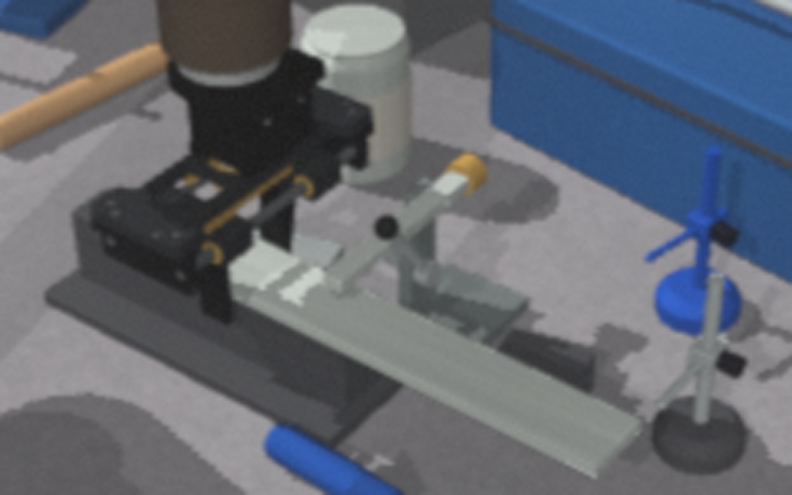

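Emit:
jog_arm --pt "1 0 0 0 0 0 0" --pt "1 0 0 0 0 0 0" --pt "1 0 0 0 0 0 0" --pt "1 0 0 0 0 0 0" --pt "1 0 0 0 0 0 0" --pt "1 0 0 0 0 0 0" --pt "1 0 0 0 0 0 0" --pt "1 0 0 0 0 0 0" --pt "1 0 0 0 0 0 0" --pt "1 0 0 0 0 0 0"

```text
time_s: 23.03
tcp_pos: [0.4471, 0.0881, 0.0288]
ee_rot: [[0.143, -0.99, 0.0], [-0.99, -0.143, 0.0], [-0.0, -0.001, -1.0]]
wrist_force: [-0.7, 5.7, 3.4]
gripper_width: 0.569
```

```bash
python3 - <<'E'
from fit import *
fit(3); s=sense(); print(s["tcp_pos"],s["wrist_force"],s["gripper_width"]); print(finish_job())
E
```

```text
end slope deg 0.4772574823152135 resid 0.0005764482184911087
needle rows [214. 215. 216. 217. 218. 219. 220. 221. 222. 223. 224. 225. 226. 227.
 228. 229.] slope 2.1724805497214046 resid 0.0011837924898113763 mean 0.2660903776251789
end mean 0.26497780701300433 needle at tip 0.26541336104646773 gap mean 0.0011125706121745682 gap tip 0.0004355540334634034 lat tip-mid 0.05245063300688074
[0.44712656 0.08814462 0.02882821] [-0.77690984  4.38952469  3.31779885] 0.5674563983319755
the job is handed in; nothing more can be done
None
```

I checked the plate with the comparator, then slid it out to the gauge needle and handed the job in, still gripping it, at about 23 s of the 67 s allowed.

**Comparator:** I swung the arrest lever over to its stop (about 10 N felt) and the beam came down onto the plate. I then swung the lever back to its stop (5 N felt before a last 3 mm push). In the picture the lever ball was back in its starting position, and the beam was raised again before the plate moved. A later picture, after the slide, still shows both that way.

**Slide:** I gripped the plate's long edges near the tail and slid it about 151 mm flat along the rest. It stayed gripped at its 50 mm width, with 3–6 N on the wrist at the end.

**Final position:**

| Check | Leading end short of the needle (negative = past it) |
|---|---|
| Top camera, line fit | 0.4 to 1.1 mm |
| Side camera, estimated from its last reading 3 mm earlier | -2.4 to +0.3 mm |

**Disagreements in the checks:**
- **Fingertips:** they sat about 25 mm higher in the pictures than the reported TCP. The first lever push passed over the ball without touching it, so I worked from the pictures after that.
- **Needle-to-plate distance:** the needle tip measured about 5 mm farther sideways from the plate than the dimensions given. This does not affect the lengthways alignment.
- **Alignment of plate and rest:** the plate's edges and the rest's foot differed by about 0.6° in the first pictures. I did not correct for this.

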